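# Put the kitchen things into their matching trays

### The arm

A 7-joint arm with a two-finger parallel gripper is mounted at the origin on a cart in front of the work surface, level with it; the furniture and walls round the work are solid. World frame = base frame: x ahead of the robot, y to its left, z up, the work surface at z = 0. Lengths are in m, angles in rad, forces in N, time in s.
With the tool pointing down it reaches from about 0.35 to 0.9 m from the base axis. Payload 7.2 kg.
Tool frame: the origin (TCP) lies between the finger pads; the fingertips stand 14 mm ahead of it and the grasp point (between the pads) lies 5 mm behind it; z points along the fingers, y is the direction in which the jaws open and shut (so a half turn about z gives the same grasp; the last joint's range is limited). The gripper opens to 88 mm and grips with 3 to 60 N. Pads are 20 mm wide; open, the fingers measure 115 mm over their backs; the gripper's body (75 mm by 178 mm) begins 61 mm behind the grasp point.
Start: joints at [1.137, 0.411, -0.013, 1.596, 0.006, 1.134, -0.082], TCP at [0.224, -0.584, 0.237] pointing down, gripper open.
Joint ranges: [-2.95, 2.95], [-0.29, 1.99], [-1.47, 1.44], [0.14, 2.54], [-1.03, 4.17], [0.13, 1.85], [-2.86, 2.86]. Speed limits (rad/s): [2.39, 2.39, 3.01, 3.01, 3.14, 3.14, 3.14].

### API

Orientations are given as a 3x3 rotation matrix whose columns are the frame's x, y, z axes.
In Python, from station import arm, cams gives the robot as it stands. The module is installed in compiled form; this text tells all that it offers.
- The arm moves only by the tool move_arm, never from a script. Its argument "moves" is a list of rows, each an object with "xyz": the shift along the tool's x, y, z in cm, a list of three; "dr": the turn, a rotation vector about the tool's x, y, z in rad, a list of three; "hand": the finger opening in cm, from 0 to 8.78. In form: [{"xyz": [x, y, z], "dr": [rx, ry, rz], "hand": hand}, ...]. A call has 1 to 20 rows; each row shifts and turns the commanded pose from where the row before left it, along the tool's axes as they then stand; what a row does not reach is not made up. A row lasts 1/8 s, in which the tool goes at most 62.5 mm and 10.7 degrees, less where a joint would pass 70% of its speed; a pose out of reach is approached as far as the arm can. A call is refused whole if a number of a shift passes 6.25 or a number of a turn 0.188, either way. A call with a gripper value outside its range is refused whole. The fingers move at their own pace and stop on an object; "force" is the grip in N (left out, the last holds). Time passes only in rows, so rows that do not move let the fingers close. It gives the time, the measured TCP pose, the force and the opening at its end, in the units of the state.
- arm.get_state(): the state, without advancing time (a new reading comes with each control period).
- cams.snapshot(name): name is "side" or "top" or "wrist"; returns (picture, depth): 420x560x3 uint8, red, green, blue; 420x560 float32, m along the optical axis (not along the pixel's ray), 0 where there is no reading.
- cams.calibration(name): a dict with "intrinsics" (3x3 intrinsics, pixels), "distortion" ([k1, k2, p1, p2, k3] as OpenCV has them; the pictures are not rectified), "extrinsics" (4x4, takes a point from camera to world coordinates); the wrist camera has in their place "tool_from_camera" (4x4, takes a point from camera to tool coordinates, whose origin is the TCP and whose axes are the flange's). Camera axes: x right, y down, z forward; pixel columns grow to the right and rows downward; lengths in m; the calibration is good to about 2 mm. A picture is of the moment at which its call begins: read the wrist's pose just before it. calibration takes no time and is no camera call.
- arm.close_job(): hands the job in, once; it reports no verdict.
The state is a dict: "time_s": time; "joint_positions": joint angles; "joint_vel": joint speeds; "joint_efforts": joint torques, N m; "ee_pos": TCP position; "tcp_rot": TCP orientation; "force": force on the tool from outside, world axes, zero at the start; "wrist_torque": the same for the moment, N m; "width": finger opening in m.
Only numpy, scipy, OpenCV 4.12 (cv2) and the standard library are available. Lean on these libraries where they do the work, as an engineer would, in place of code of your own. Each camera call takes 0.05 s, during which the arm holds its last target.

### The job

Put each of the four things on the worktop into the wooden tray made for it: the egg timer into the large round tray, the tea light into the small round tray, the square tub into the square tray, and the teaspoon lying lengthwise in the oblong tray. Each must sit flat on its tray's floor, inside the rim, and the timer, tea light and tub the right way up. Leave the salt shaker and the spice jar standing where they are.

Things in the scene. Friction and masses are not known exactly. Their poses are not given: they have to be found in the camera images.
- timer: Egg timer, cream, round and domed, 64 mm diameter, 54 mm high, 0.12 kg, standing. Origin: centre of the underside, z up. It can be gripped across from any side, 30 to 40 mm above its foot. The dial does not turn.
- tea_light: Tea light in a metal cup, round, 38 mm diameter, 15 mm high, 20 g. Origin: centre of the underside, z up.
- tub: Small square whitish tub with a white round cap and a blue collar, 100 mm high, about 52 mm along its own x and 48 mm along its y as seen. Its solid body is 50 mm along x and 60 mm along y, upright sides from bottom to top, 70 g. Origin: centre of the underside, z up. Best gripped across its x, 50 mm, about 70 mm above its foot.
- teaspoon: Steel teaspoon lying flat, 127 mm long, 30 mm wide at the bowl, 6 mm thick, 35 g. Origin: middle of its length, on the surface; x runs along the spoon, z up. To the touch it is a flat strip 129 x 29 x 5 mm, its middle 2.5 mm to +y of the origin: grip across it (29 mm, along y) at the middle, fingertips almost on the surface.
- large_round_tray: Large round tray, fixed; wood with cork inlay, floor 4 mm and rim top 8 mm above the worktop, rim 6 mm thick. Origin: centre of the underside, z up. Outside 94 mm, inside the rim 82 mm diameter. For the egg timer.
- small_round_tray: Small round tray, fixed; wood with cork inlay, floor 4 mm and rim top 8 mm above the worktop, rim 6 mm thick. Origin: centre of the underside, z up. Outside 68 mm, inside the rim 56 mm diameter. For the tea light.
- square_tray: Square tray, fixed; wood with cork inlay, floor 4 mm and rim top 8 mm above the worktop, rim 6 mm thick. Origin: centre of the underside, z up. Outside 88 mm, inside the rim 76 mm by 76 mm, sides along its x and y. For the tub, whose sides must run along the tray's sides (any quarter turn) to fit.
- oblong_tray: Oblong spoon tray, fixed; wood with cork inlay, floor 4 mm and rim top 8 mm above the worktop, rim 6 mm thick. Origin: centre of the underside, z up. Outside 160 mm along its x and 60 mm along its y, inside the rim 148 mm by 48 mm. No rim on the middle 68 mm of both long sides: room for fingers. For the teaspoon, lying along x, either way round.
- salt_shaker: Salt shaker with grey cap, 44 mm diameter, 90 mm high, standing loose among the trays; to be left standing where it is. Origin: centre of the underside, z up.
- spice_jar: Spice jar with green cap, 46 mm diameter, 106 mm high, standing loose among the four things to be put away; to be left standing where it is. Origin: centre of the underside, z up.
Not all that is in view belongs to the job. What is meant by the tea_light is not black, and is the smaller of those in its own colour.

How it is judged:
By the outcome, as a careful person would: the job done as asked, in the order asked, and still so for the second after the job is handed in, with the robot touching nothing.
It also fails if it takes over 112 s, if anything falls off the work surface, if the arm or the gripper's body presses on something with over 40 N, if the wrist force passes 120 N, or if a joint passes its speed limit or range.

## Working session

There is one attempt and no reset: what is moved stays moved. The work goes in short steps, Python scripts to look and compute and a tool call to move; the robot and the scene stay as the last step left them, time stands still between calls to the robot, and variables do not carry over. Pictures are saved under pics/ and viewed, and the job is handed in when it is done.

Besides the shell and the picture viewer there is one more tool, called as name([rows], argument=value, ...), one row to a line, values as JSON. move_arm: Moves the arm, as the interface text tells. Its arguments: {"type":"object","properties":{"moves":{"type":"array"},"force":{"type":"number"}},"required":["moves"]}

```bash
mkdir -p pics; ls; python3 - <<'E'
from station import arm,cams
import cv2,numpy as np
np.set_printoptions(precision=4,suppress=True)
print(arm.get_state())
for n in ["side","top","wrist"]:
    p,d=cams.snapshot(n); cv2.imwrite(f"pics/{n}0.png",p[:,:,::-1]); np.save(f"pics/{n}0.npy",d)
    print(n,cams.calibration(n))
E
```

```text
pics
{'time_s': 0.0, 'joint_positions': array([ 1.1368,  0.4119, -0.0128,  1.5971,  0.0056,  1.1343, -0.0822]), 'joint_vel': array([-0.0004,  0.001 ,  0.0003, -0.0024,  0.0016, -0.0015,  0.0001]), 'joint_efforts': array([ -0.0003, -58.7969,   0.6413, -29.1082,  -0.0539,   0.0183,
         0.0002]), 'ee_pos': array([ 0.2234, -0.5832,  0.2358]), 'tcp_rot': array([[ 0.9338,  0.3578, -0.0007],
       [ 0.3578, -0.9338,  0.0015],
       [-0.0001, -0.0016, -1.    ]]), 'force': array([-0.7471, -0.2436,  0.6367]), 'wrist_torque': array([ 0.0251, -0.0651, -0.0115]), 'width': 0.08798821173006581}
side {'intrinsics': array([[492.3673,   0.    , 280.1456],
       [  0.    , 492.3673, 211.1586],
       [  0.    ,   0.    ,   1.    ]]), 'distortion': array([-0.0908,  0.    ,  0.    ,  0.    ,  0.    ]), 'extrinsics': array([[ 0.9955, -0.0502,  0.0801,  0.517 ],
       [-0.0942, -0.4526,  0.8867, -0.949 ],
       [-0.0082, -0.8903, -0.4553,  0.5131],
       [ 0.    ,  0.    ,  0.    ,  1.    ]])}
top {'intrinsics': array([[492.938 ,   0.    , 277.0683],
       [  0.    , 492.938 , 200.3363],
       [  0.    ,   0.    ,   1.    ]]), 'distortion': array([-0.0126,  0.    ,  0.    ,  0.    ,  0.    ]), 'extrinsics': array([[-0.02  , -0.9954,  0.0934,  0.4641],
       [-0.9993,  0.0228,  0.0292, -0.0232],
       [-0.0312, -0.0928, -0.9952,  1.1447],
       [ 0.    ,  0.    ,  0.    ,  1.    ]])}
wrist {'intrinsics': array([[304.1222,   0.    , 279.8778],
       [  0.    , 304.1222, 211.8778],
       [  0.    ,   0.    ,   1.    ]]), 'distortion': array([-0.038,  0.   ,  0.   ,  0.   ,  0.   ]), 'tool_from_camera': array([[-0.    , -0.953 , -0.3029,  0.0848],
       [ 1.    , -0.0003,  0.0008,  0.0008],
       [-0.0008, -0.3029,  0.953 , -0.1484],
       [ 0.    ,  0.    ,  0.    ,  1.    ]])}
```

View pics/top0.png

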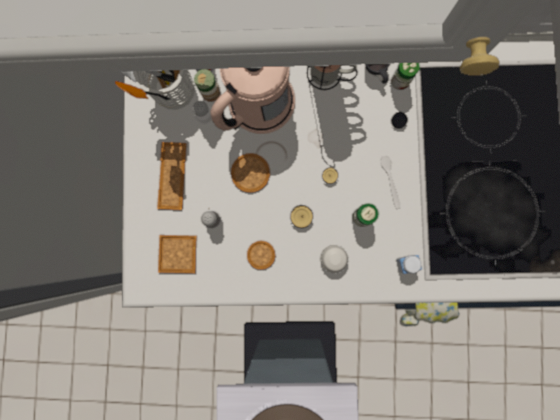

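View pics/side0.png

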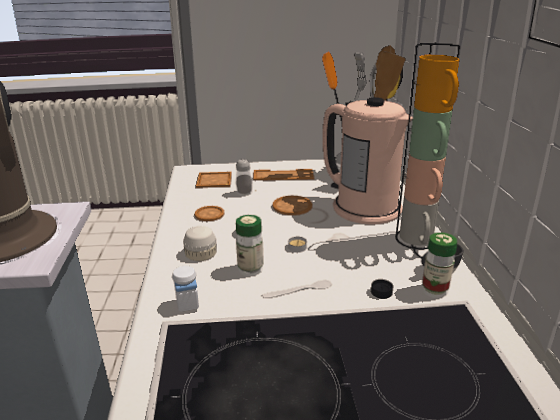

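View pics/wrist0.png

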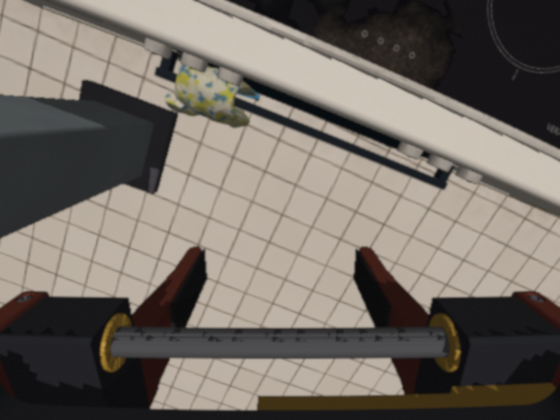

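```bash
cat > h.py <<'E'
from station import arm,cams
import cv2,numpy as np
np.set_printoptions(precision=4,suppress=True)
def cam(n,T=None):
    c=cams.calibration(n); K=np.array(c['intrinsics']);D=np.array(c['distortion'])
    if T is None: T=np.array(c['extrinsics'])
    return K,D,T
def wristT(st=None):
    st=st or arm.get_state(); T=np.eye(4);T[:3,:3]=st['tcp_rot'];T[:3,3]=st['ee_pos']
    return T@np.array(cams.calibration('wrist')['tool_from_camera'])
def ray(c,px):
    K,D,T=c; u=cv2.undistortPoints(np.array(px,float).reshape(-1,1,2),K,D).reshape(-1,2)
    d=np.c_[u,np.ones(len(u))]@T[:3,:3].T; return T[:3,3],d
def plane(c,px,z):
    o,d=ray(c,px); return o+d*((z-o[2])/d[:,2])[:,None]
def dep(c,px,dd): # dd: depth values
    o,d=ray(c,px); return o+d*np.array(dd)[:,None]
def proj(c,P):
    K,D,T=c; Ti=np.linalg.inv(T); r,_=cv2.Rodrigues(Ti[:3,:3])
    return cv2.projectPoints(np.array(P,float).reshape(-1,3),r,Ti[:3,3],K,D)[0].reshape(-1,2)
def two(c1,p1,c2,p2):
    o1,d1=ray(c1,[p1]);o2,d2=ray(c2,[p2]);d1=d1[0];d2=d2[0]
    s=np.linalg.lstsq(np.c_[d1,-d2],o2-o1,rcond=None)[0]
    a=o1+s[0]*d1;b=o2+s[1]*d2; return (a+b)/2,np.linalg.norm(a-b)
E
python3 - <<'E'
from h import *
t=cv2.imread('pics/top0.png');s=cv2.imread('pics/side0.png')
cv2.imwrite('pics/tc1.png',cv2.resize(t[60:310,120:430],None,fx=2.5,fy=2.4,interpolation=cv2.INTER_CUBIC))
cv2.imwrite('pics/sc1.png',cv2.resize(s[150:320,150:470],None,fx=2.5,fy=2.5,interpolation=cv2.INTER_CUBIC))
d=np.load('pics/top0.npy'); c=cam('top')
H=np.zeros((420,560,3))
v,u=np.mgrid[:420,:560]
P=dep(c,np.c_[u.ravel(),v.ravel()],d.ravel()).reshape(420,560,3)
np.save('pics/P.npy',P)
z=np.clip(P[:,:,2]*1000+20,0,150)/150*255
z[d==0]=0
cv2.imwrite('pics/tz.png',cv2.resize(cv2.applyColorMap(z.astype(np.uint8),cv2.COLORMAP_JET)[60:310,120:430],None,fx=2.5,fy=2.4,interpolation=cv2.INTER_NEAREST))
for n,p in dict(timer=(334,258),tlA=(302,216),tlB=(330,175),blk=(399,120),tub=(411,264),sq=(178,254),sr=(261,255),lr=(250,173),ob=(172,190),table=(230,290),spice=(367,214),salt=(209,218),spoon=(386,163)).items(): print(n,P[p[1],p[0]])
E
```

```text
timer [ 0.4366 -0.114   0.0493]
tlA [ 0.5327 -0.0466  0.0156]
tlB [ 0.6264 -0.1136  0.0124]
blk [ 0.7536 -0.2794  0.0049]
tub [ 0.4211 -0.2762  0.073 ]
sq [0.4515 0.2423 0.0043]
sr [0.4455 0.0498 0.0029]
lr [0.6372 0.0725 0.0018]
ob [0.6013 0.2567 0.0026]
table [0.3672 0.1221 0.0054]
spice [ 0.5287 -0.1817  0.1024]
salt [0.5283 0.1552 0.0887]
spoon [ 0.6528 -0.2454  0.0026]
```

View pics/tc1.png

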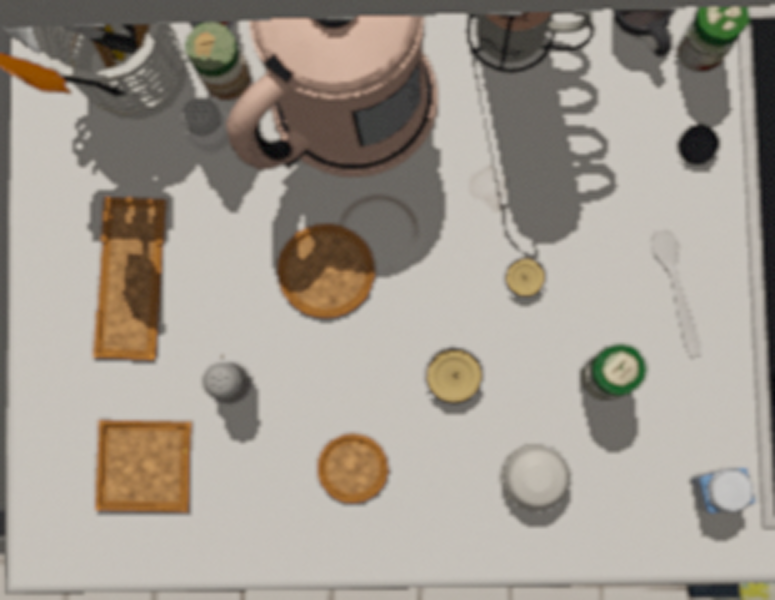

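View pics/sc1.png

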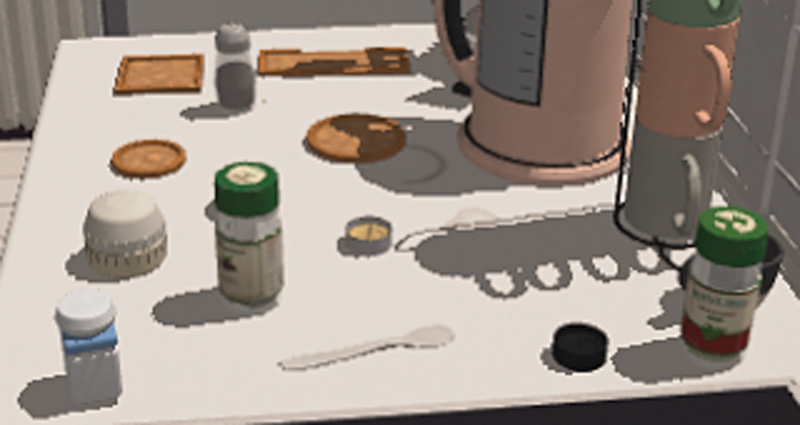

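View pics/tz.png

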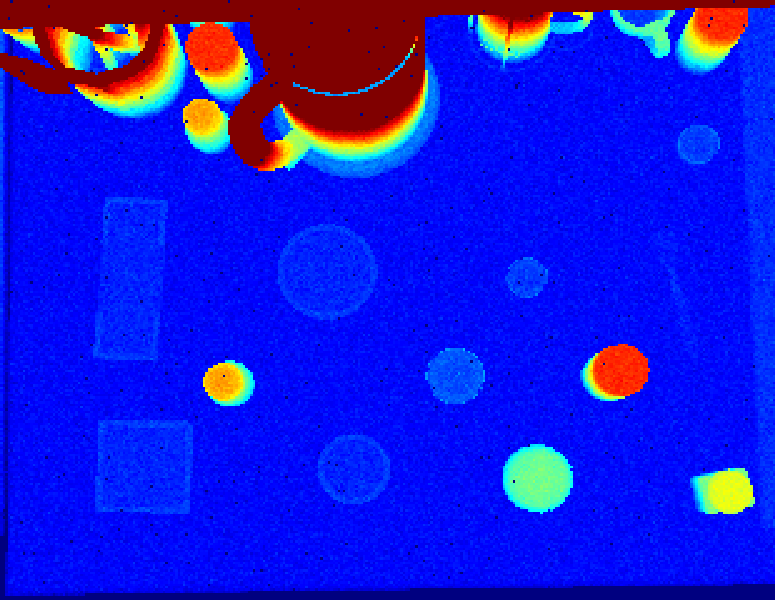

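```bash
python3 - <<'E'
from h import *
ct=cam('top');cs=cam('side')
t=cv2.imread('pics/top0.png');hsv=cv2.cvtColor(t,cv2.COLOR_BGR2HSV)
roi=np.zeros((420,560),np.uint8);roi[135:290,125:290]=1
m=((hsv[:,:,0]<22)&(hsv[:,:,1]>90)).astype(np.uint8)*roi
m=cv2.morphologyEx(m,cv2.MORPH_CLOSE,np.ones((3,3)))
for k in cv2.findContours(m,cv2.RETR_EXTERNAL,cv2.CHAIN_APPROX_NONE)[0]:
    if cv2.contourArea(k)<100: continue
    P=plane(ct,k.reshape(-1,2),0.008)[:,:2]
    r=cv2.minAreaRect((P*1000).astype(np.float32)); print('tray px',k.reshape(-1,2).mean(0),np.array(r[0]),np.array(r[1]),r[2])
P=np.load('pics/P.npy')
z0=np.median(P[275:295,220:300,2]);print('table z',z0, np.median(P[190:205,220:280,2]),np.median(P[130:150,390:410,2]),np.median(P[230:245,380:390,2]))
z=cv2.medianBlur(P[:,:,2].astype(np.float32),3)
for n,(x,y) in dict(timer=(334,258),A=(302,216),B=(330,175),blk=(399,120),tub=(411,264),spice=(367,214),salt=(209,218)).items():
    w=z[y-25:y+26,x-25:x+26]
    m=(w>0.008).astype(np.uint8)
    nn,l,s,c=cv2.connectedComponentsWithStats(m);i=l[25,25]
    Q=P[y-25:y+26,x-25:x+26][l==i]
    zt=np.percentile(Q[:,2],90); T=Q[(Q[:,2]>zt-0.012)]
    ym,xm=np.where(l==i);k=np.c_[xm+x-25,ym+y-25].astype(float)
    print(n,s[i],'ztop',zt,np.percentile(Q[:,2],99),'top c',(T.min(0)+T.max(0))/2,'ext',np.ptp(T[:,:2],0),'all',Q.min(0),Q.max(0))
# tub two-view
for a,b in [((411,264),(184,271))]: print(two(ct,a,cs,b))
E
python3 - <<'E'
import cv2
t=cv2.imread('pics/top0.png');s=cv2.imread('pics/side0.png')
a=cv2.resize(t[240:290,380:440],None,fx=8,fy=8,interpolation=cv2.INTER_CUBIC)
b=cv2.resize(s[255:320,155:215],None,fx=8,fy=8,interpolation=cv2.INTER_CUBIC)[:400]
cv2.imwrite('pics/tubt.png',a)
cv2.imwrite('pics/tubs.png',cv2.resize(s[255:320,155:215],None,fx=8,fy=8,interpolation=cv2.INTER_CUBIC))
cv2.imwrite('pics/tls.png',cv2.resize(t[150:240,285:420],None,fx=5,fy=5,interpolation=cv2.INTER_CUBIC))
E
```

```text
tray px [260.5513 254.9615] [445.712   50.6776] [62.1266 63.9427] 88.88821411132812
tray px [176.9375 253.9097] [452.1228 244.0074] [86.6597 86.3636] 87.69063568115234
tray px [250.0273 172.5182] [637.6384  72.0364] [88.9565 91.9407] 88.94457244873047
tray px [171.5225 175.5225] [635.2768 256.5927] [ 59.5666 158.9544] 86.49759674072266
table z -0.0004682159541553599 -0.00042942151239022675 -0.0002977630517992935 6.989690559577877e-05
timer [ 12  12  28  28 633] ztop 0.05412830079421896 0.057389069155788244 top c [ 0.436  -0.0832  0.5934] ext [0.0563 0.1199] all [ 0.4032 -0.1504 -0.0003] [ 0.4652 -0.0232  1.1447]
A [ 13  14  24  23 415] ztop 0.015165065975057469 0.02372701728753183 top c [ 0.5111 -0.0453  0.5745] ext [0.0941 0.0525] all [ 0.4641 -0.0716 -0.0021] [ 0.5582 -0.0191  1.1447]
B [   0    0   51   51 2516] ztop 0.003069005419498838 0.011041871173791904 top c [ 0.5766 -0.0992  0.5682] ext [0.225  0.1519] all [ 0.4641 -0.1752 -0.0083] [ 0.6891 -0.0232  1.1447]
blk [   0    0   51   51 2507] ztop 0.005924215530635519 0.01138678464791863 top c [ 0.6408 -0.1821  0.5693] ext [0.3535 0.3176] all [ 0.4641 -0.3409 -0.0086] [ 0.8176 -0.0232  1.1447]
tub [ 10  16  26  19 403] ztop 0.07200565608501819 0.0740476032651321 top c [ 0.4207 -0.2789  0.0678] ext [0.0387 0.0362] all [ 0.4004 -0.3084  0.0009] [ 0.4401 -0.2554  0.0752]
spice [ 10  14  28  24 495] ztop 0.10773102305694912 0.10964969606317626 top c [ 0.508  -0.115   0.6203] ext [0.0879 0.1835] all [ 0.4641 -0.2067  0.008 ] [ 0.552  -0.0232  1.1447]
salt [ 17  17  21  19 305] ztop 0.08843237035900971 0.09095770458276373 top c [0.5042 0.0757 0.6106] ext [0.0802 0.1978] all [ 0.4641 -0.0232  0.0188] [0.5498 0.1754 1.1447]
(array([ 0.421 , -0.2772,  0.0685]), np.float64(0.00010769751938815977))
```

View pics/tubt.png

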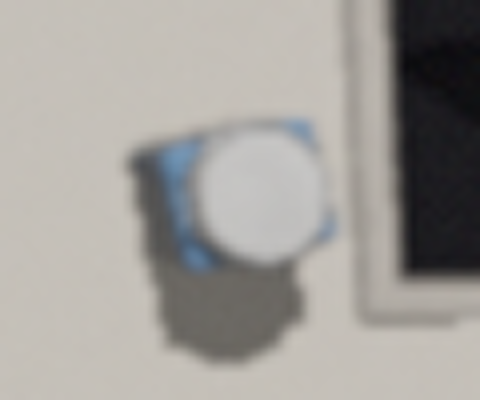

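View pics/tubs.png

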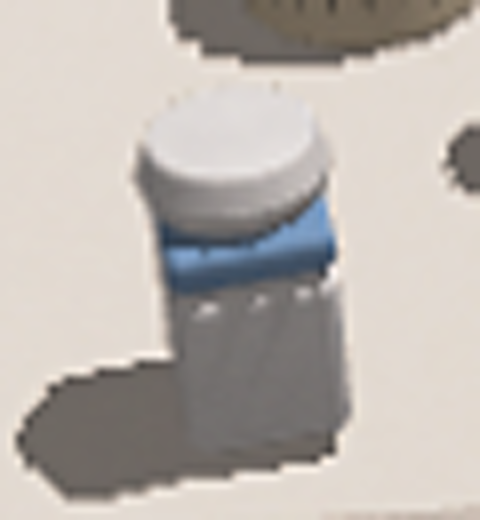

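View pics/tls.png

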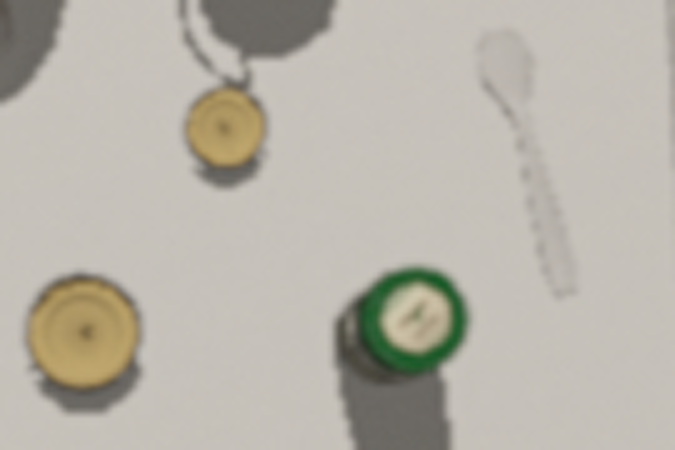

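```bash
python3 - <<'E'
from h import *
ct=cam('top');cs=cam('side')
P=np.load('pics/P.npy');d=np.load('pics/top0.npy')
z=P[:,:,2].copy();z[d==0]=0;z=cv2.medianBlur(z.astype(np.float32),3)
for n,(x,y,th) in dict(timer=(334,258,.03),A=(302,216,.009),B=(330,175,.008),blk=(399,120,.008),tub=(412,264,.06),spice=(367,214,.09),salt=(209,218,.075)).items():
    m=(z>th).astype(np.uint8); nn,l,s,c=cv2.connectedComponentsWithStats(m,connectivity=4);i=l[y,x]
    zt=np.median(z[(l==i)]); k=cv2.findContours((l==i).astype(np.uint8),cv2.RETR_EXTERNAL,cv2.CHAIN_APPROX_NONE)[0][0].reshape(-1,2)
    W=plane(ct,k,zt if n!='timer' else .035)[:,:2]*1000
    e=cv2.minEnclosingCircle(W.astype(np.float32)); a=cv2.fitEllipse(W.astype(np.float32)); print(n,s[i],'zmed',zt,'c',np.array(e[0]),'d',2*e[1]+2.2,'ell',np.array(a[0]),np.array(a[1])+2.2)
    r=cv2.minAreaRect(W.astype(np.float32)); 
    if n=='tub':print(r)
# two view checks: timer top, tub cap, spice
t=cv2.imread('pics/top0.png');
print('handle',P[122,226],P[128,262],P[110,222],'rack',P[85,325])
print('tub bottom edge side', plane(cs,[(155+265/8,255+450/8),(155+190/8,255+450/8),(155+345/8,255+420/8)],0))
print('tub collar corners top z=.055',plane(ct,[(380+160/8,240+150/8),(380+305/8,240+122/8),(380+335/8,240+235/8),(380+195/8,240+270/8)],.055))
# spoon
hsv=cv2.cvtColor(t,cv2.COLOR_BGR2HSV);crop=cv2.cvtColor(t,cv2.COLOR_BGR2GRAY)[150:215,370:412]
cv2.imwrite('pics/sp.png',cv2.resize(cv2.normalize(crop,None,0,255,cv2.NORM_MINMAX),None,fx=9,fy=9))
print('spoon ends',plane(ct,[(285+500/5,150+30/5),(285+568/5,150+296/5)],.003))
E
```

```text
timer [321 245  28  28 615] zmed 0.05033382 c [ 434.6421 -116.5709] d 64.07388229370117 ell [ 434.8739 -116.4709] [62.0795 62.6707]
A [290 205  24  23 381] zmed 0.011045015 c [533.1373 -45.6785] d 55.90414733886719 ell [533.06   -46.1778] [52.7808 53.3434]
B [     0     37    560    383 158047] zmed -0.0008680654 c [784.5333 123.1077] d 29.513554763793945 ell [783.4975 124.0226] [16.8516 31.344 ]
blk [     0     37    560    383 158047] zmed -0.0008680654 c [784.5333 123.1077] d 29.513554763793945 ell [783.4975 124.0226] [16.8516 31.344 ]
tub [403 256  18  18 262] zmed 0.06981171 c [ 420.6382 -277.4098] d 41.25916213989258 ell [ 420.3632 -277.6029] [38.9752 39.7443]
((419.94183349609375, -277.9577331542969), (36.57095718383789, 36.27446746826172), 88.8456802368164)
spice [357 203  23  22 390] zmed 0.1051908 c [ 529.5358 -182.8242] d 49.56749267578125 ell [ 529.2172 -182.8966] [46.3385 48.0185]
salt [201 211  16  16 194] zmed 0.08445267 c [527.5243 156.7051] d 36.20429153442383 ell [527.8016 156.6934] [34.2174 34.8723]
handle [0.7239 0.1089 0.1443] [0.7402 0.0416 0.0171] [0.7282 0.1065 0.2194] rack [ 0.8411 -0.1085  0.0105]
tub bottom edge side [[ 0.4222 -0.2942  0.    ]
 [ 0.4066 -0.2927  0.    ]
 [ 0.4382 -0.2857  0.    ]]
tub collar corners top z=.055 [[ 0.4322 -0.2571  0.055 ]
 [ 0.439  -0.2967  0.055 ]
 [ 0.4083 -0.3034  0.055 ]
 [ 0.3996 -0.2652  0.055 ]]
spoon ends [[ 0.6693 -0.2437  0.003 ]
 [ 0.5443 -0.2699  0.003 ]]
```

View pics/sp.png

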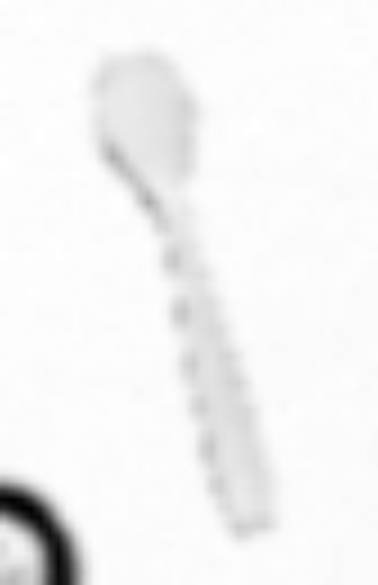

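move_arm([
  {"xyz": [4.28, -3.3, 0], "dr": [0, 0, -0.185], "hand": 8.78},
  {"xyz": [4.8, -2.46, 0], "dr": [0, 0, -0.185], "hand": 8.78},
  {"xyz": [5.17, -1.53, 0], "dr": [0, 0, -0.185], "hand": 8.78},
  {"xyz": [5.36, -0.55, 0], "dr": [0, 0, -0.185], "hand": 8.78},
  {"xyz": [5.37, 0.45, 0], "dr": [0, 0, -0.185], "hand": 8.78},
  {"xyz": [5.2, 1.43, 0], "dr": [0, 0, -0.185], "hand": 8.78},
  {"xyz": [4.85, 2.36, 0], "dr": [0, 0, -0.185], "hand": 8.78},
  {"xyz": [0, 0, 0], "dr": [0, 0, -0.185], "hand": 8.78},
  {"xyz": [0, 0, 0], "dr": [0, 0, -0.185], "hand": 8.78},
  {"xyz": [0, 0, 0], "dr": [0, 0, -0.185], "hand": 8.78},
  {"xyz": [0, 0, 0], "dr": [0, 0, -0.185], "hand": 8.78},
  {"xyz": [0, 0, 0], "dr": [0, 0, -0.185], "hand": 8.78},
  {"xyz": [0, 0, 0], "dr": [0, 0, -0.185], "hand": 8.78},
  {"xyz": [0, 0, 0], "dr": [0, 0, -0.185], "hand": 8.78},
  {"xyz": [0, 0, 0], "dr": [0, 0, -0.186], "hand": 8.78},
  {"xyz": [0, 0, 0], "dr": [0, 0, 0], "hand": 8.78},
  {"xyz": [0, 0, 0], "dr": [0, 0, 0], "hand": 8.78},
])

```text
time_s: 2.28
ee_pos: [0.42, -0.2614, 0.2365]
tcp_rot: [[-1.0, 0.004, -0.0], [0.004, 1.0, 0.0], [0.0, 0.0, -1.0]]
force: [0.3, -0.4, -0.3]
width: 0.0879
```

```bash
cat > look.py <<'E'
from h import *
import sys
def snapw(tag):
    st=arm.get_state(); T=wristT(st); p,d=cams.snapshot('wrist'); cv2.imwrite(f'pics/{tag}.png',p[:,:,::-1]); np.savez(f'pics/{tag}.npz',T=T,d=d)
    R=st['tcp_rot'];print(st['time_s'],st['ee_pos'],'yaw',np.arctan2(R[1,0],R[0,0]),'tilt',R[:2,2],'w',st['width'],'F',st['force'],st['joint_positions'])
def load(tag):
    f=np.load(f'pics/{tag}.npz');K,D,_=cam('wrist',np.eye(4));return (K,D,f['T']),f['d'],cv2.imread(f'pics/{tag}.png')
if __name__=='__main__': snapw(sys.argv[1])
E
python3 look.py w1
```

```text
2.275 [ 0.42   -0.2614  0.2365] yaw 3.1374485424073626 tilt [-0.0002  0.0002] w 0.08794721959655497 F [ 0.3188 -0.44   -0.2997] [ 1.0077  0.2529 -0.6458  1.8716  0.1722  1.073   1.8611]
```

View pics/w1.png

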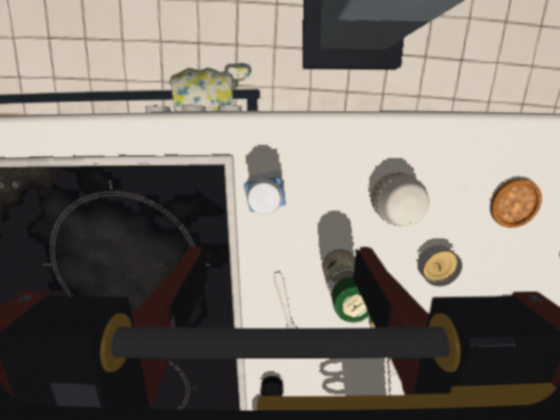

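```bash
python3 - <<'E'
from look import *
c,d,im=load('w1');ct=cam('top');cs=cam('side')
print(two(c,(265,198),ct,(411.5,264)),two(c,(265,198),cs,(184,272)), two(c,(404,203),ct,(334.5,258.5)))
v,u=np.mgrid[165:230,235:300];P=dep(c,np.c_[u.ravel(),v.ravel()],d[165:230,235:300].ravel()).reshape(65,65,3)
P=P[d[165:230,235:300]>0]; T=P[(P[:,2]>.055)];print('top',np.percentile(T[:,2],[50,95]),T.mean(0),np.ptp(T,0)); B=P[(P[:,2]>.02)];
r=cv2.minAreaRect((B[:,:2]*1000).astype(np.float32));print(r)
r=cv2.minAreaRect((B[B[:,2]<.05][:,:2]*1000).astype(np.float32));print('low',r)
cv2.imwrite('pics/w1c.png',cv2.resize(im[130:240,220:460],None,fx=3.3,fy=3.3,interpolation=cv2.INTER_CUBIC))
E
```

```text
(array([ 0.4213, -0.2776,  0.0728]), np.float64(0.0006185506262295359)) (array([ 0.4219, -0.2784,  0.0677]), np.float64(0.0017841769124836095)) (array([ 0.4357, -0.1158,  0.043 ]), np.float64(0.0009286964002596384))
top [0.0702 0.0717] [ 0.4196 -0.2793  0.0686] [0.0391 0.0442 0.0178]
((421.4398498535156, -279.7529602050781), (38.129032135009766, 42.20189666748047), 11.476778030395508)
low ((410.1016845703125, -273.959716796875), (50.37087631225586, 23.196056365966797), 64.49873352050781)
```

View pics/w1c.png

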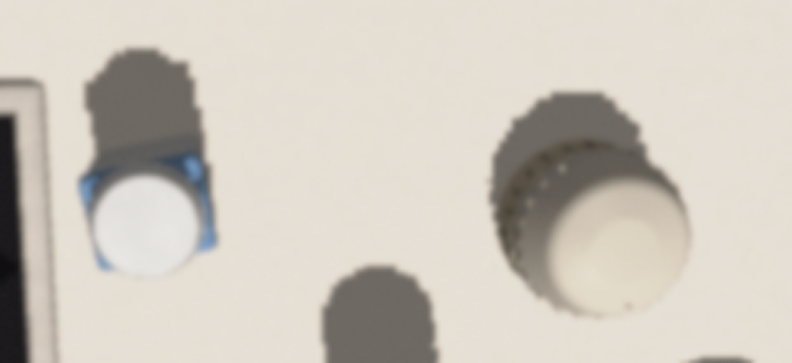

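move_arm([
  {"xyz": [-0.5, 4.85, 0], "dr": [0, 0, 0], "hand": 8.78},
  {"xyz": [-0.5, 4.85, 2], "dr": [0, 0, 0], "hand": 8.78},
  {"xyz": [-0.5, 4.85, 4], "dr": [0, 0, 0], "hand": 8.78},
  {"xyz": [0, 0, 5], "dr": [0, 0, 0], "hand": 8.78},
  {"xyz": [0, 0, 3], "dr": [0, 0, 0], "hand": 8.78},
  {"xyz": [0, 0, 0], "dr": [0, 0, 0], "hand": 8.78},
  {"xyz": [0, 0, 0], "dr": [0, 0, 0], "hand": 8.78},
])

```text
time_s: 3.2
ee_pos: [0.4358, -0.1163, 0.098]
tcp_rot: [[-1.0, 0.001, 0.001], [0.001, 1.0, -0.0], [-0.001, -0.0, -1.0]]
force: [-0.6, -0.5, 0.8]
width: 0.0879
```

```bash
python3 look.py w2
```

```text
3.2 [ 0.4358 -0.1163  0.098 ] yaw 3.140885288919809 tilt [ 0.0011 -0.0002] w 0.08792212333812131 F [-0.5803 -0.4846  0.8109] [ 0.7096  0.3855 -0.6669  2.1132  0.3487  0.7494  1.3897]
```

View pics/w2.png

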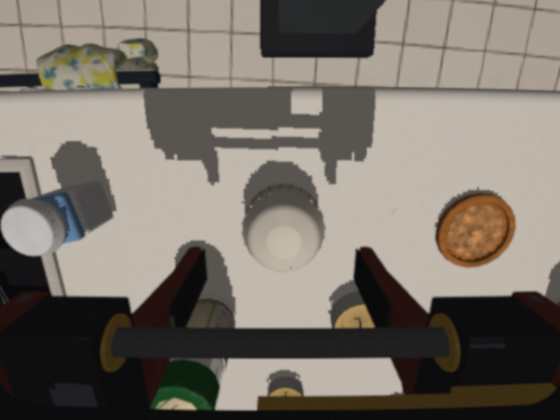

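move_arm([
  {"xyz": [0, 0, 3.5], "dr": [0, 0, 0], "hand": 8.78},
  {"xyz": [0, 0, 3.3], "dr": [0, 0, 0], "hand": 8.78},
  {"xyz": [0, 0, 0], "dr": [0, 0, 0], "hand": 8.78},
  {"xyz": [0, 0, 0], "dr": [0, 0, 0], "hand": 5.5},
  {"xyz": [0, 0, 0], "dr": [0, 0, 0], "hand": 5.5},
  {"xyz": [0, 0, 0], "dr": [0, 0, 0], "hand": 5.5},
  {"xyz": [0, 0, 0], "dr": [0, 0, 0], "hand": 5.5},
  {"xyz": [0, 0, 0], "dr": [0, 0, 0], "hand": 5.5},
  {"xyz": [0, 0, 0], "dr": [0, 0, 0], "hand": 5.5},
], force=15)

```text
time_s: 4.38
ee_pos: [0.4358, -0.1164, 0.03]
tcp_rot: [[-1.0, -0.0, 0.002], [-0.0, 1.0, -0.001], [-0.002, -0.001, -1.0]]
force: [-1.6, 0.6, 9.0]
width: 0.0607
```

move_arm([
  {"xyz": [0, 0, -2], "dr": [0, 0, 0], "hand": 5.5},
  {"xyz": [0, 0, -4], "dr": [0, 0, 0], "hand": 5.5},
  {"xyz": [0, 0, -4], "dr": [0, 0, 0], "hand": 5.5},
  {"xyz": [-2.04, 1.87, 0], "dr": [0, 0, 0], "hand": 5.5},
  {"xyz": [-4.04, 3.77, 0], "dr": [0, 0, 0], "hand": 5.5},
  {"xyz": [-4.04, 3.77, 0], "dr": [0, 0, 0], "hand": 5.5},
  {"xyz": [-4.04, 3.77, 0], "dr": [0, 0, 0], "hand": 5.5},
  {"xyz": [-4.04, 3.77, 0], "dr": [0, 0, 0], "hand": 5.5},
  {"xyz": [-1.98, 1.89, 0], "dr": [0, 0, 0], "hand": 5.5},
  {"xyz": [0, 0, 0], "dr": [0, 0, 0], "hand": 5.5},
  {"xyz": [0, 0, 0], "dr": [0, 0, 0], "hand": 5.5},
])

```text
time_s: 5.75
ee_pos: [0.6361, 0.0712, 0.1287]
tcp_rot: [[-1.0, 0.0, -0.001], [0.0, 1.0, -0.001], [0.001, -0.001, -1.0]]
force: [0.0, -0.0, -1.6]
width: 0.0608
```

```bash
python3 look.py w3; python3 -c "
from h import *
p,d=cams.snapshot('side');cv2.imwrite('pics/s3.png',p[:,:,::-1])"
```

```text
5.75 [0.6361 0.0712 0.1287] yaw 3.1414176627407984 tilt [-0.0012 -0.0009] w 0.06080297260384494 F [ 0.0359 -0.0489 -1.5954] [ 0.2528  0.6303 -0.6486  1.6322  0.4297  1.0273  1.0407]
```

View pics/w3.png

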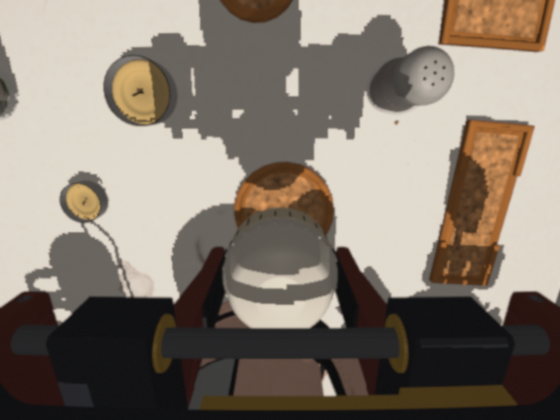

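View pics/s3.png

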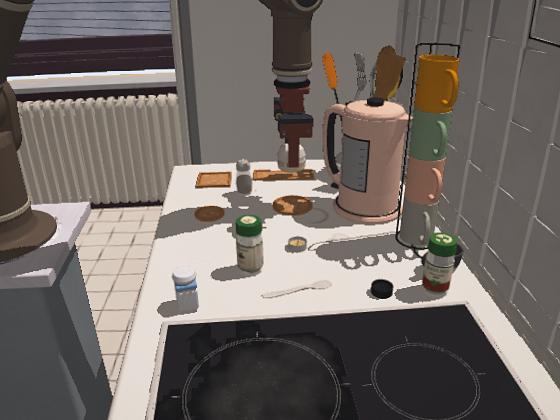

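```bash
python3 - <<'E'
from look import *
c,d,im=load('w3')
hsv=cv2.cvtColor(im,cv2.COLOR_BGR2HSV)
m=((hsv[:,:,0]<20)&(hsv[:,:,1]>110)&(hsv[:,:,2]>30)).astype(np.uint8); m[:150]=0;m[222:]=0;m[:,:225]=0;m[:,345:]=0
k=np.vstack(cv2.findContours(m,cv2.RETR_EXTERNAL,cv2.CHAIN_APPROX_NONE)[0]).reshape(-1,2)
# outer: per-column topmost
top=np.array([(x,k[k[:,0]==x][:,1].min()) for x in np.unique(k[:,0]) if 237<x<331]);
W=plane(c,top,.008)[:,:2]
A=np.c_[2*W,np.ones(len(W))];s=np.linalg.lstsq(A,(W**2).sum(1),rcond=None)[0];print('fit',s[:2],np.sqrt(s[2]+s[0]**2+s[1]**2))
from scipy.optimize import least_squares
f=least_squares(lambda q:np.hypot(W[:,0]-q[0],W[:,1]-q[1])-.047,[.637,.072],loss='soft_l1',f_scale=.002);print(f.x,np.abs(f.fun).mean())
# other trays
for name,(a,b,e,g) in dict(ob=(425,115,540,290),).items():
    mm=((hsv[:,:,0]<20)&(hsv[:,:,1]>110)).astype(np.uint8);q=np.zeros_like(mm);q[b:g,a:e]=mm[b:g,a:e]
    kk=max(cv2.findContours(cv2.morphologyEx(q,cv2.MORPH_CLOSE,np.ones((5,5))),cv2.RETR_EXTERNAL,cv2.CHAIN_APPROX_NONE)[0],key=cv2.contourArea).reshape(-1,2)
    print(name,cv2.minAreaRect((plane(c,kk,.008)[:,:2]*1000).astype(np.float32)))
ct=cam('top')
print('TL B two-view',two(c,(85,202),ct,(330.3,175.2)),plane(ct,[(330.3,175.2)],.013))
print('TL A two-view',two(c,(141,90),ct,(302,216.2)))
E
```

```text
fit [0.6393 0.0739] 0.045781054689456924
[0.6407 0.0739] 0.00028143355079236006
ob ((636.7347412109375, 257.301025390625), (62.67802429199219, 159.15232849121094), 86.32633209228516)
TL B two-view (array([ 0.6288, -0.1146,  0.0042]), np.float64(0.0035188157494453255)) [[ 0.6258 -0.1143  0.013 ]]
TL A two-view (array([ 0.5325, -0.0467,  0.0056]), np.float64(0.0007269491360284744))
```

move_arm([
  {"xyz": [-0.28, 0.18, 4], "dr": [0, 0, 0], "hand": 5.5},
  {"xyz": [0, 0, 3], "dr": [0, 0, 0], "hand": 5.5},
  {"xyz": [0, 0, 1.6], "dr": [0, 0, 0], "hand": 5.5},
  {"xyz": [0, 0, 0.6], "dr": [0, 0, 0], "hand": 5.5},
  {"xyz": [0, 0, 0.2], "dr": [0, 0, 0], "hand": 5.5},
  {"xyz": [0, 0, 0], "dr": [0, 0, 0], "hand": 5.5},
  {"xyz": [0, 0, 0], "dr": [0, 0, 0], "hand": 5.5},
])

```text
time_s: 6.72
ee_pos: [0.6401, 0.0741, 0.0358]
tcp_rot: [[-1.0, -0.0, 0.001], [-0.0, 1.0, 0.0], [-0.001, 0.0, -1.0]]
force: [-0.5, -0.7, -0.6]
width: 0.0612
```

move_arm([
  {"xyz": [0, 0, 0.12], "dr": [0, 0, 0], "hand": 5.5},
  {"xyz": [0, 0, 0], "dr": [0, 0, 0], "hand": 6.5},
  {"xyz": [0, 0, 0], "dr": [0, 0, 0], "hand": 8.78},
  {"xyz": [0, 0, 0], "dr": [0, 0, 0], "hand": 8.78},
  {"xyz": [0, 0, 0], "dr": [0, 0, 0], "hand": 8.78},
  {"xyz": [0, 0, -2], "dr": [0, 0, 0], "hand": 8.78},
  {"xyz": [0, 0, -4], "dr": [0, 0, 0], "hand": 8.78},
  {"xyz": [0, 0, -5], "dr": [0, 0, 0], "hand": 8.78},
  {"xyz": [3, -3, 0], "dr": [0, 0, 0], "hand": 8.78},
  {"xyz": [3, -5, 0], "dr": [0, 0, 0], "hand": 8.78},
  {"xyz": [0, -5, 0], "dr": [0, 0, 0], "hand": 8.78},
  {"xyz": [0, 0, 0], "dr": [0, 0, 0], "hand": 5.5},
  {"xyz": [0, 0, 0], "dr": [0, 0, 0], "hand": 5.5},
])

```text
time_s: 8.35
ee_pos: [0.5801, -0.0554, 0.145]
tcp_rot: [[-1.0, -0.0, 0.001], [-0.0, 1.0, 0.0], [-0.001, 0.0, -1.0]]
force: [-0.3, 1.1, 0.2]
width: 0.0715
```

```bash
python3 look.py w4; python3 -c "
from h import *
p,d=cams.snapshot('side');cv2.imwrite('pics/s4.png',cv2.resize(p[150:260,200:380,::-1],None,fx=4,fy=4))"
```

```text
8.35 [ 0.5801 -0.0554  0.145 ] yaw -3.1415009592022263 tilt [0.0014 0.0005] w 0.07154296880174364 F [-0.3402  1.0958  0.2434] [ 0.508   0.5247 -0.6752  1.7669  0.385   0.9843  1.2526]
```

View pics/w4.png

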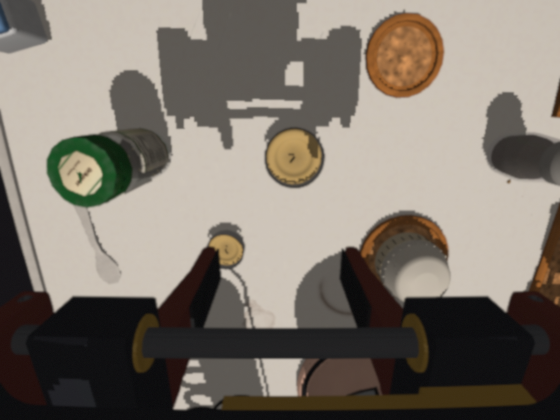

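View pics/s4.png

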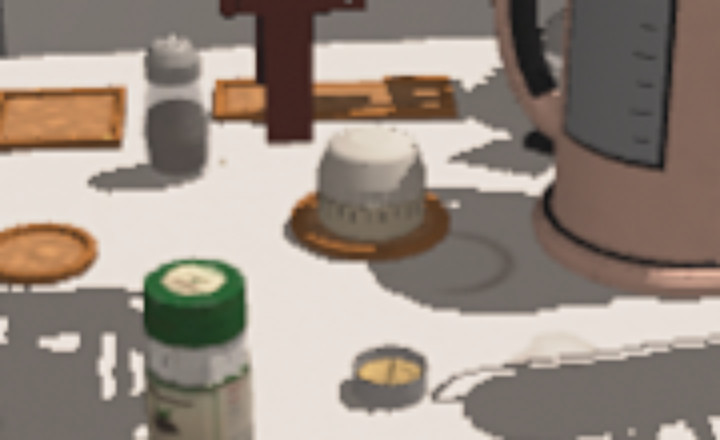

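```bash
python3 - <<'E'
from look import *
c,d,im=load('w4');ct=cam('top')
def blob(im,box,lo,hi):
    hsv=cv2.cvtColor(im,cv2.COLOR_BGR2HSV);m=cv2.inRange(hsv,lo,hi);q=np.zeros_like(m);a,b,e,g=box;q[b:g,a:e]=m[b:g,a:e]
    q=cv2.morphologyEx(q,cv2.MORPH_CLOSE,np.ones((3,3)))
    return max(cv2.findContours(q,cv2.RETR_EXTERNAL,cv2.CHAIN_APPROX_NONE)[0],key=cv2.contourArea).reshape(-1,2)
t=cv2.imread('pics/top0.png')
for n,bw,bt in [('A',(255,120,335,195),(285,200,320,232)),('B',(200,220,255,275),(315,162,345,190))]:
    for nm,cc,I,bx in [('w',c,im,bw),('t',ct,t,bt)]:
        k=blob(I,bx,(15,70,40),(35,255,255)); W=plane(cc,k,.012)[:,:2]*1000
        e=cv2.fitEllipse(W.astype(np.float32)); ep=cv2.fitEllipse(k.astype(np.float32)); print(n,nm,'px',np.array(ep[0]),'c@12mm',np.array(e[0]),'d',np.array(e[1])); 
        if nm=='w': pw=ep[0]
    print(n,two(c,pw,ct,ep[0]))
for px in [(226,250),(222,240),(294,157)]:
    print('depth pt',dep(c,[px],[np.median(d[px[1]-2:px[1]+3,px[0]-2:px[0]+3])]))
cv2.imwrite('pics/w4c.png',cv2.resize(im[120:280,190:350],None,fx=3.7,fy=3.7,interpolation=cv2.INTER_CUBIC))
E
```

```text
A w px [293.4897 156.0617] c@12mm [534.2333 -43.4416] d [50.6849 51.0744]
A t px [301.2234 216.3592] c@12mm [532.2173 -44.8322] d [48.1743 49.6211]
A (array([ 0.5309, -0.0444,  0.033 ]), np.float64(7.719303527743625e-05))
B w px [226.479  249.0113] c@12mm [ 627.2178 -110.0074] d [30.5838 36.4405]
B t px [329.7277 175.2496] c@12mm [ 625.912  -113.0145] d [33.1309 35.7149]
B (array([ 0.6264, -0.1115,  0.012 ]), np.float64(0.0031560928999590293))
depth pt [[ 0.63   -0.1114  0.0077]]
depth pt [[ 0.619  -0.115   0.0073]]
depth pt [[ 0.5346 -0.0429  0.0106]]
```

View pics/w4c.png

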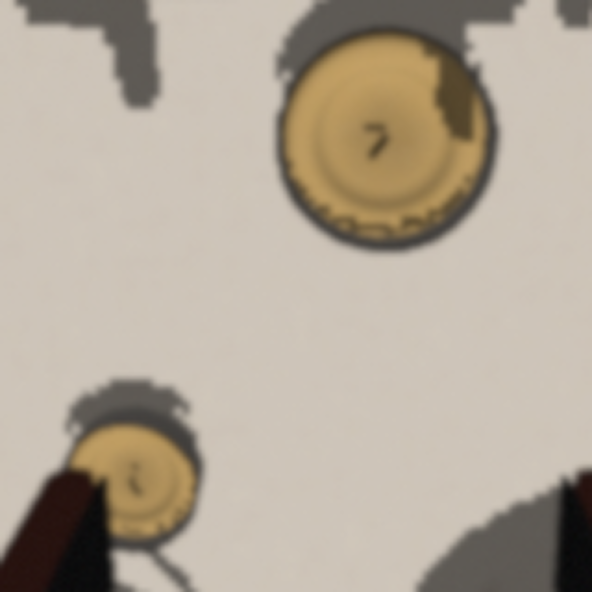

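move_arm([
  {"xyz": [-2.32, -2.86, 0], "dr": [0, 0, 0], "hand": 6.5},
  {"xyz": [-2.32, -2.86, 2], "dr": [0, 0, 0], "hand": 6.5},
  {"xyz": [0, 0, 4], "dr": [0, 0, 0], "hand": 6.5},
  {"xyz": [0, 0, 0], "dr": [0, 0, 0], "hand": 6.5},
  {"xyz": [0, 0, 0], "dr": [0, 0, 0], "hand": 6.5},
])

```text
time_s: 9.07
ee_pos: [0.6267, -0.1114, 0.0851]
tcp_rot: [[-1.0, -0.003, 0.001], [-0.003, 1.0, 0.001], [-0.001, 0.001, -1.0]]
force: [1.2, 0.3, 0.3]
width: 0.0651
```

```bash
python3 look.py w5
```

```text
9.075 [ 0.6267 -0.1114  0.0851] yaw -3.1390560583579434 tilt [0.0009 0.0007] w 0.06512911907701158 F [1.2362 0.3361 0.3352] [ 0.5199  0.6696 -0.6134  1.6755  0.4564  0.9427  1.3083]
```

View pics/w5.png

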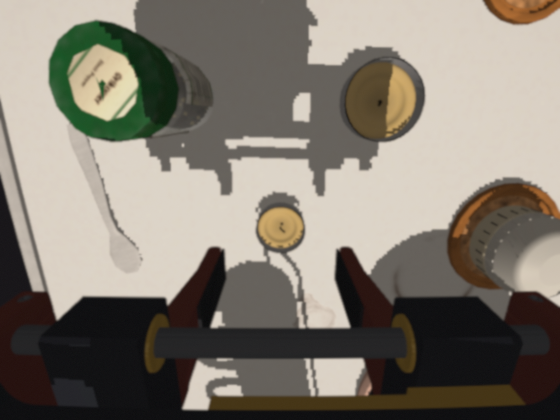

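```bash
python3 - <<'E'
from look import *
c,d,im=load('w5')
print(plane(c,[(280.5,228)],.013), plane(c,[(78,125),(135,268)],.003))
hsv=cv2.cvtColor(im,cv2.COLOR_BGR2HSV)
m=cv2.inRange(hsv,(15,70,40),(35,255,255));m[:200]=0;m[255:]=0;m[:,:250]=0;m[:,310:]=0
k=max(cv2.findContours(m,cv2.RETR_EXTERNAL,cv2.CHAIN_APPROX_NONE)[0],key=cv2.contourArea).reshape(-1,2)
print(cv2.fitEllipse((plane(c,k,.012)[:,:2]*1000).astype(np.float32)))
print(np.median(d[220:236,273:288]), dep(c,[(280.5,228)],[np.median(d[220:236,273:288])]))
E
```

```text
[[ 0.6276 -0.1115  0.013 ]] [[ 0.5503 -0.2621  0.003 ]
 [ 0.6684 -0.2357  0.003 ]]
((627.6549072265625, -111.66206359863281), (34.565128326416016, 35.34769058227539), 172.31007385253906)
0.24115747 [[ 0.6296 -0.1114  0.0076]]
```

move_arm([
  {"xyz": [-0.1, 0, 3], "dr": [0, 0, 0], "hand": 6.5},
  {"xyz": [0, 0, 2.5], "dr": [0, 0, 0], "hand": 6.5},
  {"xyz": [0, 0, 1.3], "dr": [0, 0, 0], "hand": 6.5},
  {"xyz": [0, 0, 0], "dr": [0, 0, 0], "hand": 6.5},
  {"xyz": [0, 0, 0], "dr": [0, 0, 0], "hand": 6.5},
])

```text
time_s: 9.75
ee_pos: [0.628, -0.1131, 0.0172]
tcp_rot: [[-1.0, -0.0, 0.002], [-0.0, 1.0, -0.0], [-0.002, -0.0, -1.0]]
force: [0.5, 0.6, 0.3]
width: 0.065
```

move_arm([
  {"xyz": [0, 0, 0.1], "dr": [0, 0, 0], "hand": 6.5},
  {"xyz": [0, 0, 0], "dr": [0, 0, 0], "hand": 3.3},
  {"xyz": [0, 0, 0], "dr": [0, 0, 0], "hand": 3.3},
  {"xyz": [0, 0, 0], "dr": [0, 0, 0], "hand": 3.3},
  {"xyz": [0, 0, 0], "dr": [0, 0, 0], "hand": 3.3},
  {"xyz": [0, 0, 0], "dr": [0, 0, 0], "hand": 3.3},
  {"xyz": [0, 0, 0], "dr": [0, 0, 0], "hand": 3.3},
], force=10)

```text
time_s: 10.62
ee_pos: [0.6271, -0.1132, 0.0149]
tcp_rot: [[-1.0, -0.0, 0.0], [-0.0, 1.0, -0.0], [-0.0, -0.0, -1.0]]
force: [0.2, 0.6, 2.3]
width: 0.0373
```

move_arm([
  {"xyz": [0, 0, -2], "dr": [0, 0, 0], "hand": 3.3},
  {"xyz": [0, 0, -4], "dr": [0, 0, 0], "hand": 3.3},
  {"xyz": [0, 0, -4], "dr": [0, 0, 0], "hand": 3.3},
  {"xyz": [3.63, 3.28, 0], "dr": [0, 0, 0], "hand": 3.3},
  {"xyz": [3.63, 3.28, 0], "dr": [0, 0, 0], "hand": 3.3},
  {"xyz": [3.63, 3.28, 0], "dr": [0, 0, 0], "hand": 3.3},
  {"xyz": [3.63, 3.28, 0], "dr": [0, 0, 0], "hand": 3.3},
  {"xyz": [3.63, 3.28, 0], "dr": [0, 0, 0], "hand": 3.3},
  {"xyz": [0, 0, 0], "dr": [0, 0, 0], "hand": 3.3},
  {"xyz": [0, 0, 0], "dr": [0, 0, 0], "hand": 3.3},
])

```text
time_s: 11.88
ee_pos: [0.4466, 0.0504, 0.1158]
tcp_rot: [[-1.0, -0.0, 0.002], [-0.0, 1.0, -0.001], [-0.002, -0.001, -1.0]]
force: [0.2, -1.3, -0.0]
width: 0.0372
```

```bash
python3 look.py w6
```

```text
11.875 [0.4466 0.0504 0.1158] yaw -3.1413261251953317 tilt [ 0.002  -0.0007] w 0.0372144522657411 F [ 0.2051 -1.3236 -0.0245] [ 0.4029  0.3681 -0.744   2.0994  0.3501  0.7952  1.0146]
```

View pics/w6.png

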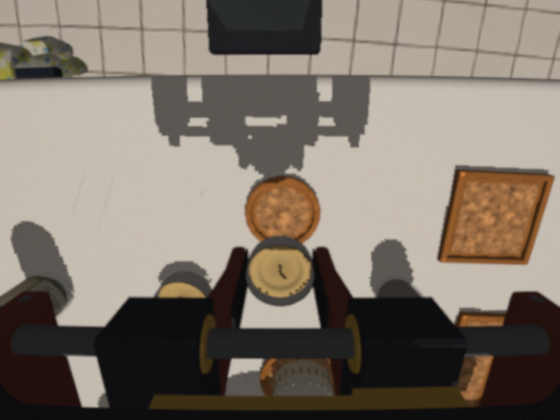

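```bash
python3 - <<'E'
from look import *
from scipy.optimize import least_squares
c,d,im=load('w6');hsv=cv2.cvtColor(im,cv2.COLOR_BGR2HSV)
def om(box):
    m=((hsv[:,:,0]<20)&(hsv[:,:,1]>110)).astype(np.uint8);q=np.zeros_like(m);a,b,e,g=box;q[b:g,a:e]=m[b:g,a:e]
    return max(cv2.findContours(cv2.morphologyEx(q,cv2.MORPH_CLOSE,np.ones((5,5))),cv2.RETR_EXTERNAL,cv2.CHAIN_APPROX_NONE)[0],key=cv2.contourArea).reshape(-1,2)
k=om((235,165,330,236));k=k[k[:,1]<232];W=plane(c,k,.008)[:,:2]
f=least_squares(lambda q:np.hypot(W[:,0]-q[0],W[:,1]-q[1])-.034,[.446,.05],loss='soft_l1',f_scale=.001);print(f.x,np.abs(f.fun).mean())
k=om((430,160,558,275));r=cv2.minAreaRect((plane(c,k,.008)[:,:2]*1000).astype(np.float32));print(r)
v,u=np.mgrid[200:226,270:296]
dd=d[200:226,270:296];print('tray floor z',np.median(dep(c,np.c_[u.ravel(),v.ravel()],dd.ravel())[dd.ravel()>0][:,2]))
v,u=np.mgrid[195:240,475:515]
dd=d[195:240,475:515];print('sq floor z',np.median(dep(c,np.c_[u.ravel(),v.ravel()],dd.ravel())[dd.ravel()>0][:,2]))
E
```

```text
[0.4485 0.0517] 0.0009600483669082973
((452.9071044921875, 244.0954132080078), (89.77974700927734, 87.19731903076172), 87.78605651855469)
tray floor z 0.00479811095893784
sq floor z 0.004762470185693091
```

move_arm([
  {"xyz": [-0.05, 0.06, 4], "dr": [0, 0, 0], "hand": 3.3},
  {"xyz": [0, 0, 3], "dr": [0, 0, 0], "hand": 3.3},
  {"xyz": [0, 0, 1.6], "dr": [0, 0, 0], "hand": 3.3},
  {"xyz": [0, 0, 0.7], "dr": [0, 0, 0], "hand": 3.3},
  {"xyz": [0, 0, 0.2], "dr": [0, 0, 0], "hand": 3.3},
  {"xyz": [0, 0, 0], "dr": [0, 0, 0], "hand": 3.3},
  {"xyz": [0, 0, 0], "dr": [0, 0, 0], "hand": 3.3},
])

```text
time_s: 12.8
ee_pos: [0.4464, 0.0509, 0.0213]
tcp_rot: [[-1.0, 0.0, 0.001], [0.0, 1.0, -0.002], [-0.001, -0.002, -1.0]]
force: [-5.2, -1.0, 15.6]
width: 0.037
```

move_arm([
  {"xyz": [0, 0, -0.1], "dr": [0, 0, 0], "hand": 3.3},
  {"xyz": [0, 0, 0], "dr": [0, 0, 0], "hand": 3.3},
  {"xyz": [0, 0, 0], "dr": [0, 0, 0], "hand": 4.5},
  {"xyz": [0, 0, 0], "dr": [0, 0, 0], "hand": 6},
  {"xyz": [0, 0, 0], "dr": [0, 0, 0], "hand": 6},
  {"xyz": [0, 0, 0], "dr": [0, 0, 0], "hand": 6},
  {"xyz": [0, 0, -2], "dr": [0, 0, 0], "hand": 6},
  {"xyz": [0, 0, -4], "dr": [0, 0, 0], "hand": 7},
  {"xyz": [0, 0, -5], "dr": [0, 0, 0], "hand": 7},
  {"xyz": [0, 0, -3], "dr": [0, 0, 0], "hand": 7},
  {"xyz": [0, 0, 0], "dr": [0, 0, 0], "hand": 7},
  {"xyz": [0, 0, 0], "dr": [0, 0, 0], "hand": 7},
])

```text
time_s: 14.3
ee_pos: [0.4458, 0.0509, 0.1602]
tcp_rot: [[-1.0, 0.0, -0.0], [0.0, 1.0, -0.0], [0.0, -0.0, -1.0]]
force: [0.1, -0.2, 0.2]
width: 0.07
```

```bash
python3 look.py w7; python3 -c "
from h import *
p,d=cams.snapshot('side');cv2.imwrite('pics/s7.png',cv2.resize(p[160:270,160:340,::-1],None,fx=4,fy=4))"
```

```text
14.3 [0.4458 0.0509 0.1602] yaw 3.141366491718295 tilt [-0.0003 -0.0003] w 0.07004172457517847 F [ 0.1272 -0.2406  0.2088] [ 0.4607  0.3021 -0.7967  2.0541  0.2771  0.8925  1.0811]
```

View pics/w7.png

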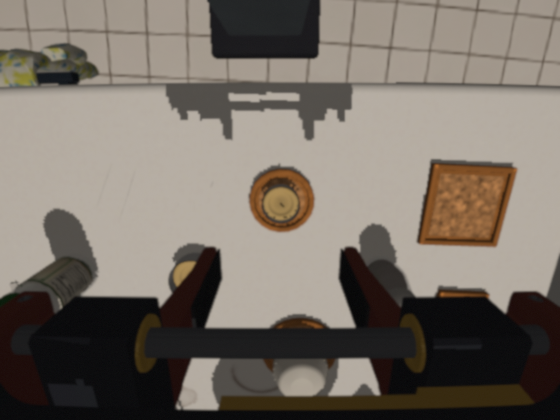

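View pics/s7.png

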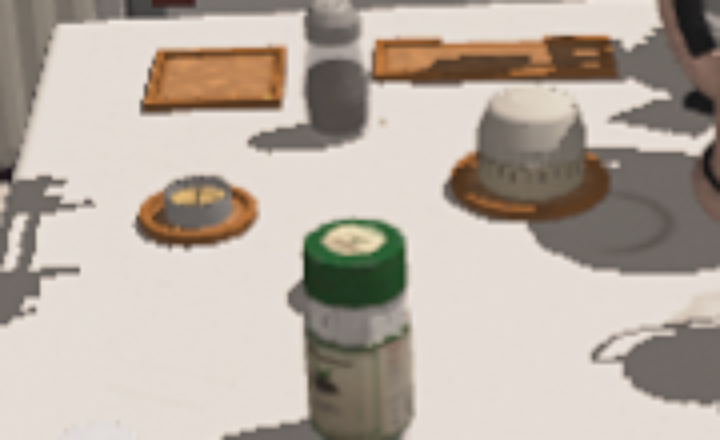

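move_arm([
  {"xyz": [0.4, -3, 0], "dr": [0, 0, 0], "hand": 7},
  {"xyz": [0.5, -6, 0], "dr": [0, 0, 0], "hand": 7},
  {"xyz": [0.5, -6, 0], "dr": [0, 0, 0], "hand": 7},
  {"xyz": [0.5, -6, 0], "dr": [0, 0, 0], "hand": 7},
  {"xyz": [0.5, -6, 0], "dr": [0, 0, 0], "hand": 7},
  {"xyz": [0.2, -6, 0], "dr": [0, 0, -0.1], "hand": 7},
  {"xyz": [0, 0, 0], "dr": [0, 0, -0.1], "hand": 7},
  {"xyz": [0, 0, 0], "dr": [0, 0, 0], "hand": 7},
  {"xyz": [0, 0, 0], "dr": [0, 0, 0], "hand": 7},
])

```text
time_s: 15.52
ee_pos: [0.4201, -0.2776, 0.1602]
tcp_rot: [[-0.98, -0.198, -0.001], [-0.198, 0.98, 0.001], [0.001, 0.001, -1.0]]
force: [0.7, 0.3, -0.2]
width: 0.0701
```

```bash
python3 look.py w8
```

```text
15.525 [ 0.4201 -0.2776  0.1602] yaw -2.941948401084951 tilt [-0.0008  0.001 ] w 0.07011944868783365 F [ 0.6685  0.3292 -0.1934] [ 1.0428  0.3751 -0.6845  1.9375  0.2923  0.9302  1.9856]
```

View pics/w8.png

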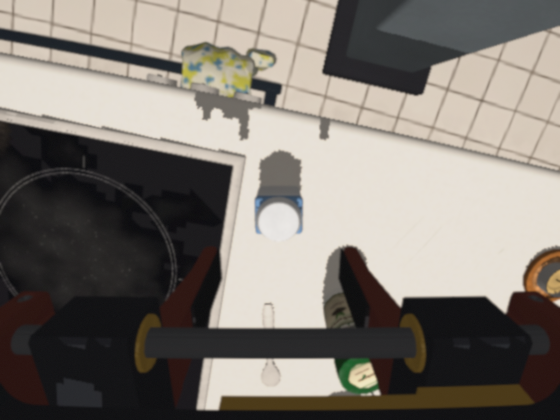

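```bash
python3 - <<'E'
from look import *
c,d,im=load('w8')
a,b=245,185
v,u=np.mgrid[b:245,a:315];dd=d[b:245,a:315];P=dep(c,np.c_[u.ravel(),v.ravel()],dd.ravel());P=P[dd.ravel()>0]
T=P[P[:,2]>.065];print('cap',np.percentile(T[:,2],[50,95]),np.array(cv2.fitEllipse((T[:,:2]*1000).astype(np.float32)) [0]) if 0 else (T.min(0)+T.max(0))/2)
for lo,hi in [(.045,.063),(.03,.07),(.01,.08)]:
    B=P[(P[:,2]>lo)&(P[:,2]<hi)];print(lo,hi,len(B),cv2.minAreaRect((B[:,:2]*1000).astype(np.float32)))
hsv=cv2.cvtColor(im,cv2.COLOR_BGR2HSV);m=cv2.inRange(hsv,(95,70,40),(125,255,255));q=np.zeros_like(m);q[190:245,245:315]=m[190:245,245:315]
k=cv2.findNonZero(q).reshape(-1,2);print('blue',cv2.minAreaRect((plane(c,k,.053)[:,:2]*1000).astype(np.float32)))
cv2.imwrite('pics/w8c.png',cv2.resize(im[140:250,220:350],None,fx=5,fy=5,interpolation=cv2.INTER_CUBIC))
E
```

```text
cap [0.0705 0.0717] [ 0.4125 -0.2797  0.0824]
0.045 0.063 430 ((420.7583923339844, -279.99755859375), (36.75719451904297, 42.494483947753906), 11.22550106048584)
0.03 0.07 1159 ((420.84075927734375, -280.03399658203125), (37.250816345214844, 42.38457107543945), 10.087053298950195)
0.01 0.08 2370 ((420.84075927734375, -280.03399658203125), (37.250816345214844, 42.38457107543945), 10.087053298950195)
blue ((421.9219055175781, -279.29718017578125), (32.60668182373047, 39.53755187988281), 11.428360939025879)
```

View pics/w8c.png

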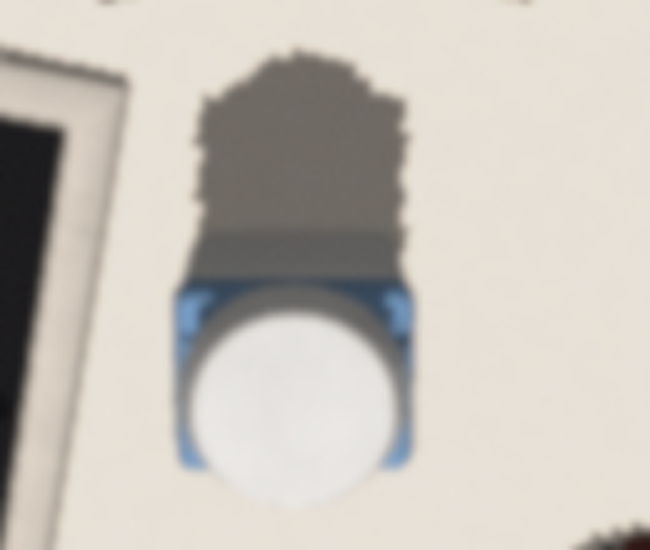

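move_arm([
  {"xyz": [-0.1, -0.2, 5], "dr": [0, 0, 0], "hand": 8.78},
  {"xyz": [0, 0, 4], "dr": [0, 0, 0], "hand": 8.78},
  {"xyz": [0, 0, 2], "dr": [0, 0, 0], "hand": 8.78},
  {"xyz": [0, 0, 1], "dr": [0, 0, 0], "hand": 8.78},
  {"xyz": [0, 0, 0], "dr": [0, 0, 0], "hand": 8.78},
  {"xyz": [0, 0, 0], "dr": [0, 0, 0], "hand": 3.3},
  {"xyz": [0, 0, 0], "dr": [0, 0, 0], "hand": 3.3},
  {"xyz": [0, 0, 0], "dr": [0, 0, 0], "hand": 3.3},
  {"xyz": [0, 0, 0], "dr": [0, 0, 0], "hand": 3.3},
  {"xyz": [0, 0, 0], "dr": [0, 0, 0], "hand": 3.3},
  {"xyz": [0, 0, 0], "dr": [0, 0, 0], "hand": 3.3},
  {"xyz": [0, 0, 0], "dr": [0, 0, 0], "hand": 3.3},
], force=12)

```text
time_s: 17.08
ee_pos: [0.4217, -0.2807, 0.0413]
tcp_rot: [[-0.98, -0.199, 0.0], [-0.199, 0.98, -0.001], [-0.0, -0.001, -1.0]]
force: [-1.3, 0.8, 6.0]
width: 0.0606
```

```bash
python3 look.py w9
```

```text
17.075 [ 0.4217 -0.2807  0.0413] yaw -2.941612012339447 tilt [ 0.0004 -0.0006] w 0.060591774353463114 F [-1.2868  0.8358  5.9913] [ 0.9449  0.5497 -0.5791  2.0252  0.4629  0.6959  1.8415]
```

View pics/w9.png

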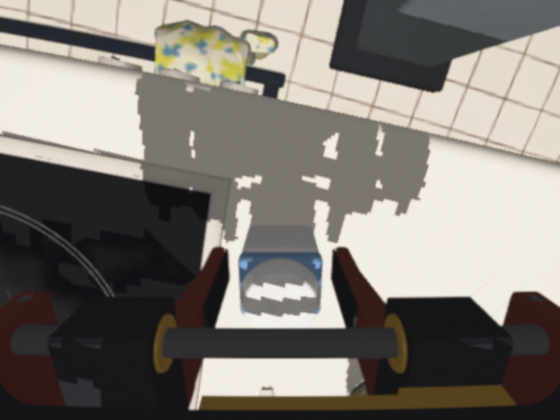

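move_arm([
  {"xyz": [0, 0, -2], "dr": [0, 0, 0], "hand": 3.3},
  {"xyz": [0, 0, -4], "dr": [0, 0, 0], "hand": 3.3},
  {"xyz": [0, 0, -4], "dr": [0, 0, 0.08], "hand": 3.3},
  {"xyz": [0, 0, 0], "dr": [0, 0, 0.08], "hand": 3.3},
  {"xyz": [0, 0, 0], "dr": [0, 0, 0.078], "hand": 3.3},
  {"xyz": [0, 0, 0], "dr": [0, 0, 0], "hand": 3.3},
  {"xyz": [0, 0, 0], "dr": [0, 0, 0], "hand": 3.3},
])

```text
time_s: 18.0
ee_pos: [0.4214, -0.2804, 0.1406]
tcp_rot: [[-0.999, 0.036, -0.0], [0.036, 0.999, 0.0], [0.0, 0.0, -1.0]]
force: [-0.4, 0.3, -1.1]
width: 0.0603
```

```bash
python3 look.py w10
```

```text
18.0 [ 0.4214 -0.2804  0.1406] yaw 3.1055836702198056 tilt [-0.0003  0.0002] w 0.060301095478582256 F [-0.3715  0.259  -1.1145] [ 0.9924  0.3932 -0.6215  1.9538  0.2925  0.8842  1.7541]
```

View pics/w10.png

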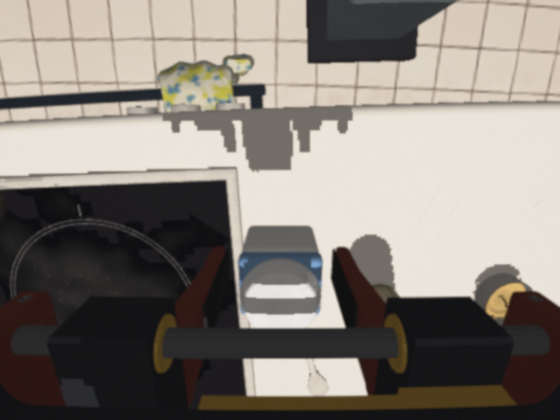

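move_arm([
  {"xyz": [-0.06, 2.6, 0], "dr": [0, 0, 0], "hand": 3.3},
  {"xyz": [-0.12, 5.25, 0], "dr": [0, 0, 0], "hand": 3.3},
  {"xyz": [-0.12, 5.25, 0], "dr": [0, 0, 0], "hand": 3.3},
  {"xyz": [-0.12, 5.25, 0], "dr": [0, 0, 0], "hand": 3.3},
  {"xyz": [-0.12, 5.25, 0], "dr": [0, 0, 0], "hand": 3.3},
  {"xyz": [-0.12, 5.25, 0], "dr": [0, 0, 0], "hand": 3.3},
  {"xyz": [-0.12, 5.25, 0], "dr": [0, 0, 0], "hand": 3.3},
  {"xyz": [-0.12, 5.25, 0], "dr": [0, 0, 0], "hand": 3.3},
  {"xyz": [-0.12, 5.25, 0], "dr": [0, 0, 0], "hand": 3.3},
  {"xyz": [-0.12, 5.25, 0], "dr": [0, 0, 0], "hand": 3.3},
  {"xyz": [-0.06, 2.65, 0], "dr": [0, 0, 0], "hand": 3.3},
  {"xyz": [0, 0, 0], "dr": [0, 0, 0], "hand": 3.3},
  {"xyz": [0, 0, 0], "dr": [0, 0, 0], "hand": 3.3},
])

```text
time_s: 19.68
ee_pos: [0.4532, 0.2426, 0.1404]
tcp_rot: [[-0.999, 0.038, -0.001], [0.038, 0.999, -0.001], [0.001, -0.001, -1.0]]
force: [-0.7, -0.1, -0.4]
width: 0.0603
```

```bash
python3 look.py w11;python3 -c "
from h import *
p,d=cams.snapshot('side');cv2.imwrite('pics/s11.png',cv2.resize(p[80:220,140:340,::-1],None,fx=4,fy=4))"
```

```text
19.675 [0.4532 0.2426 0.1404] yaw 3.103866993817189 tilt [-0.0007 -0.0011] w 0.06034559150032499 F [-0.6642 -0.0527 -0.4135] [ 0.0164  0.4444 -0.7645  1.929   0.3839  0.9198  0.5953]
```

View pics/w11.png

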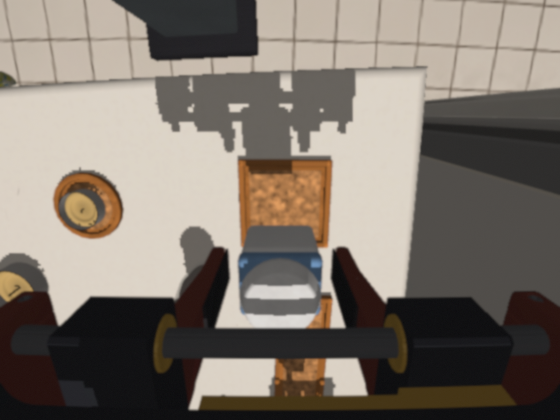

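View pics/s11.png

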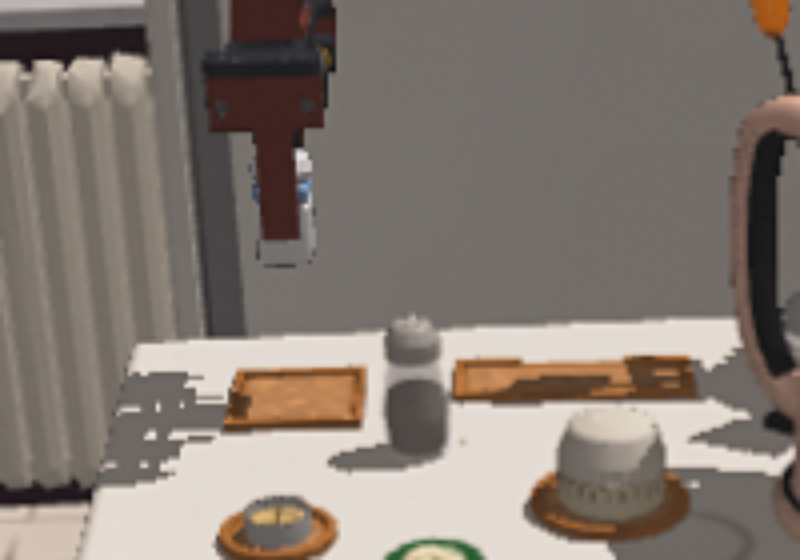

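```bash
python3 - <<'E'
from look import *
c,d,im=load('w11');hsv=cv2.cvtColor(im,cv2.COLOR_BGR2HSV)
m=((hsv[:,:,0]<20)&(hsv[:,:,1]>110)).astype(np.uint8)
L=[];R=[]
for y in range(166,222,2):
    x=np.where(m[y,220:345])[0]+220; L.append((x[0],y));R.append((x[-1],y))
T=[(x,np.where(m[140:180,x])[0][0]+140) for x in range(246,326,2)]
for n,k in dict(L=L,R=R,T=T).items():
    W=plane(c,k,.008)[:,:2]; vx,vy,x0,y0=cv2.fitLine((W*1000).astype(np.float32),cv2.DIST_HUBER,0,.01,.01).ravel(); print(n,np.degrees(np.arctan2(vy,vx)),x0,y0)
E
```

```text
L -2.021177 435.53522 204.37794
R -2.1590831 442.85565 289.12103
T 87.86303 410.18082 248.41336
```

move_arm([
  {"xyz": [0, 0.25, 4], "dr": [0, 0, 0], "hand": 3.3},
  {"xyz": [0, 0, 3], "dr": [0, 0, 0], "hand": 3.3},
  {"xyz": [0, 0, 1.5], "dr": [0, 0, 0], "hand": 3.3},
  {"xyz": [0, 0, 0.6], "dr": [0, 0, 0], "hand": 3.3},
  {"xyz": [0, 0, 0.3], "dr": [0, 0, 0], "hand": 3.3},
  {"xyz": [0, 0, 0], "dr": [0, 0, 0], "hand": 3.3},
  {"xyz": [0, 0, 0], "dr": [0, 0, 0], "hand": 3.3},
])

```text
time_s: 20.65
ee_pos: [0.4538, 0.2464, 0.0474]
tcp_rot: [[-0.999, 0.038, 0.001], [0.038, 0.999, 0.0], [-0.001, 0.0, -1.0]]
force: [-0.7, -0.3, -0.5]
width: 0.0605
```

move_arm([
  {"xyz": [0, 0, 0.15], "dr": [0, 0, 0], "hand": 3.3},
  {"xyz": [0, 0, 0], "dr": [0, 0, 0], "hand": 3.3},
  {"xyz": [0, 0, 0], "dr": [0, 0, 0], "hand": 6.3},
  {"xyz": [0, 0, 0], "dr": [0, 0, 0], "hand": 8.78},
  {"xyz": [0, 0, 0], "dr": [0, 0, 0], "hand": 8.78},
  {"xyz": [0, 0, 0], "dr": [0, 0, 0], "hand": 8.78},
  {"xyz": [0, 0, -2], "dr": [0, 0, 0], "hand": 8.78},
  {"xyz": [0, 0, -4], "dr": [0, 0, 0], "hand": 8.78},
  {"xyz": [0, 0, -5], "dr": [0, 0, 0], "hand": 8.78},
  {"xyz": [0, 0, -2], "dr": [0, 0, 0], "hand": 8.78},
  {"xyz": [0, 0, 0], "dr": [0, 0, 0], "hand": 8.78},
  {"xyz": [0, 0, 0], "dr": [0, 0, 0], "hand": 8.78},
])

```text
time_s: 22.15
ee_pos: [0.4531, 0.2458, 0.1749]
tcp_rot: [[-0.999, 0.038, -0.0], [0.038, 0.999, -0.001], [0.0, -0.001, -1.0]]
force: [-0.2, 0.7, -0.9]
width: 0.0881
```

```bash
python3 look.py w12;python3 -c "
from h import *
p,d=cams.snapshot('side');cv2.imwrite('pics/s12.png',cv2.resize(p[130:270,140:340,::-1],None,fx=4,fy=4))"
```

```text
22.15 [0.4531 0.2458 0.1749] yaw 3.103728290047793 tilt [-0.0004 -0.0006] w 0.08811051610753884 F [-0.2142  0.7373 -0.8504] [ 0.0399  0.404  -0.7945  1.8912  0.3428  0.9879  0.6261]
```

View pics/w12.png

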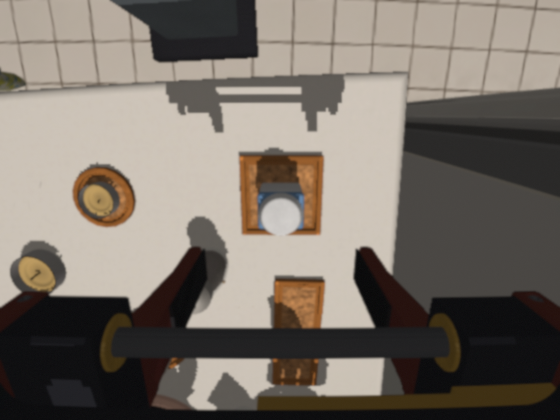

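View pics/s12.png

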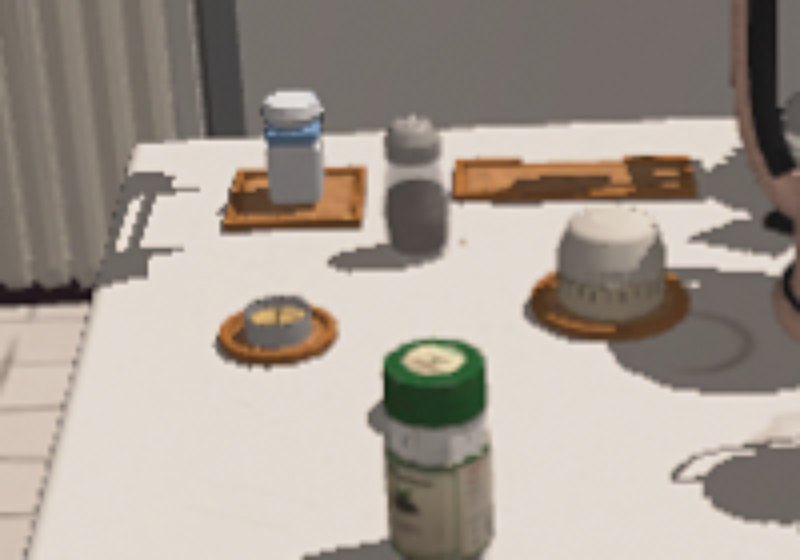

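```bash
python3 - <<'E'
from look import *
P=np.load('pics/P.npy')
for px in [(201,107),(203,114),(170,100),(165,110),(172,85),(150,95),(175,105),(240,128),(222,118)]: print(px,P[px[1],px[0]])
c,d,im=load('w12')
dd=d[205:225,270:292];v,u=np.mgrid[205:225,270:292];print('cap z',np.median(dep(c,np.c_[u.ravel(),v.ravel()],dd.ravel())[:,2]))
E
```

```text
(201, 107) [0.7726 0.1706 0.092 ]
(203, 114) [0.7606 0.1688 0.0782]
(170, 100) [0.7948 0.2428 0.078 ]
(165, 110) [0.7948 0.2742 0.0002]
(172, 85) [0.8068 0.2223 0.1434]
(150, 95) [0.8011 0.2821 0.0984]
(175, 105) [0.7962 0.2421 0.0339]
(240, 128) [ 0.7463  0.095  -0.0018]
(222, 118) [0.7216 0.1115 0.1852]
cap z 0.07491222199665147
```

move_arm([
  {"xyz": [-0.93, -2.47, 0], "dr": [0, 0, 0], "hand": 6},
  {"xyz": [-1.86, -4.94, 0], "dr": [0, 0, 0], "hand": 6},
  {"xyz": [-1.86, -4.94, 0], "dr": [0, 0, 0], "hand": 6},
  {"xyz": [-1.86, -4.94, 0], "dr": [0, 0, 0], "hand": 6},
  {"xyz": [-1.86, -4.94, 0], "dr": [0, 0, 0], "hand": 6},
  {"xyz": [-1.86, -4.94, 0], "dr": [0, 0, 0], "hand": 6},
  {"xyz": [-1.86, -4.94, 0], "dr": [0, 0, 0], "hand": 6},
  {"xyz": [-1.86, -4.94, 0], "dr": [0, 0, 0], "hand": 6},
  {"xyz": [-1.86, -4.94, 0], "dr": [0, 0, 0], "hand": 6},
  {"xyz": [-1.86, -4.94, 0], "dr": [0, 0, 0], "hand": 6},
  {"xyz": [-0.93, -2.47, 0], "dr": [0, 0, -0.122], "hand": 6},
  {"xyz": [0, 0, 0], "dr": [0, 0, -0.122], "hand": 6},
  {"xyz": [0, 0, 0], "dr": [0, 0, 0], "hand": 6},
  {"xyz": [0, 0, 0], "dr": [0, 0, 0], "hand": 6},
])

```text
time_s: 24.0
ee_pos: [0.6204, -0.2537, 0.1746]
tcp_rot: [[-0.979, -0.203, -0.001], [-0.203, 0.979, 0.001], [0.001, 0.001, -1.0]]
force: [0.7, 0.4, -0.0]
width: 0.0598
```

```bash
python3 look.py w13
```

```text
24.0 [ 0.6204 -0.2537  0.1746] yaw -2.9370602984028458 tilt [-0.001   0.0008] w 0.05980971079033909 F [ 0.6857  0.3849 -0.0081] [ 0.7551  0.6376 -0.6817  1.5081  0.4232  1.1482  1.7696]
```

View pics/w13.png

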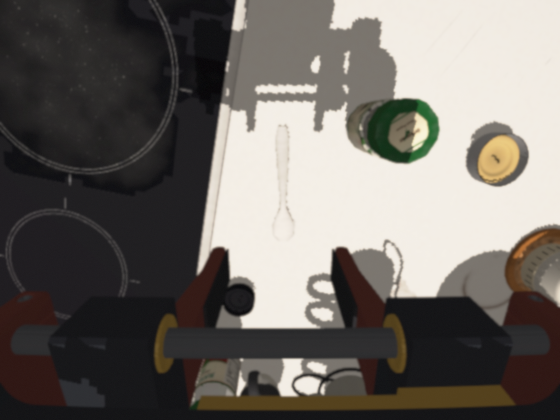

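```bash
python3 - <<'E'
from look import *
c,d,im=load('w13')
g=im[115:255,255:312].astype(int); bg=np.median(g.reshape(-1,3),0)
m=(np.abs(g-bg).sum(2)>14).astype(np.uint8);m[:]=cv2.morphologyEx(m,cv2.MORPH_CLOSE,np.ones((5,5)))
n,l,s,_=cv2.connectedComponentsWithStats(m);i=1+np.argmax(s[1:,4]);print(s[i])
cv2.imwrite('pics/spm.png',cv2.resize(np.hstack([im[115:255,255:312],np.repeat((l==i)[:,:,None]*255,3,2).astype(np.uint8)]),None,fx=4,fy=4))
y,x=np.where(l==i);W=plane(c,np.c_[x+255,y+115],.003)[:,:2]*1000
r=cv2.minAreaRect(W.astype(np.float32));print(r)
print(plane(c,[(282.5,125),(284,241)],.003))
E
```

```text
[  16    8   25  118 1432]
((608.8211059570312, -253.3206787109375), (128.13821411132812, 26.9222354888916), 11.708843231201172)
[[ 0.5482 -0.2668  0.003 ]
 [ 0.6725 -0.2389  0.003 ]]
```

View pics/spm.png

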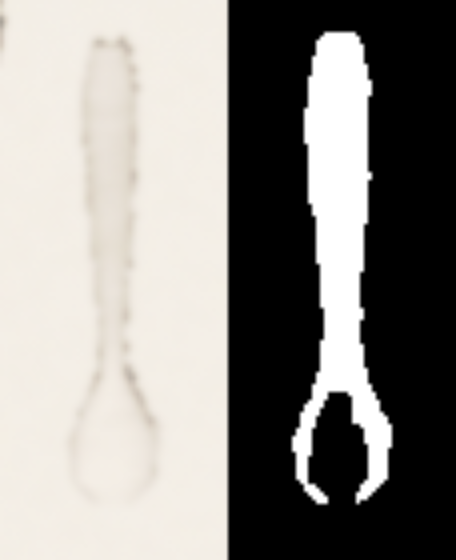

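move_arm([
  {"xyz": [-0.5, 0.17, 5], "dr": [0, 0, 0], "hand": 6},
  {"xyz": [0, 0, 5], "dr": [0, 0, 0], "hand": 6},
  {"xyz": [0, 0, 3.5], "dr": [0, 0, 0], "hand": 6},
  {"xyz": [0, 0, 1.5], "dr": [0, 0, 0], "hand": 6},
  {"xyz": [0, 0, 0.7], "dr": [0, 0, 0], "hand": 6},
  {"xyz": [0, 0, 0], "dr": [0, 0, 0], "hand": 6},
  {"xyz": [0, 0, 0], "dr": [0, 0, 0], "hand": 6},
])

```text
time_s: 24.92
ee_pos: [0.6261, -0.252, 0.0198]
tcp_rot: [[-0.979, -0.205, 0.002], [-0.205, 0.979, -0.001], [-0.002, -0.001, -1.0]]
force: [-0.5, -0.3, 0.0]
width: 0.0601
```

```bash
python3 look.py w14
```

```text
24.925 [ 0.6261 -0.252   0.0198] yaw -2.9356132580474203 tilt [ 0.0021 -0.0009] w 0.06011875514714638 F [-0.4977 -0.2758  0.015 ] [ 0.6986  0.8071 -0.5975  1.604   0.5456  0.9004  1.6758]
```

View pics/w14.png

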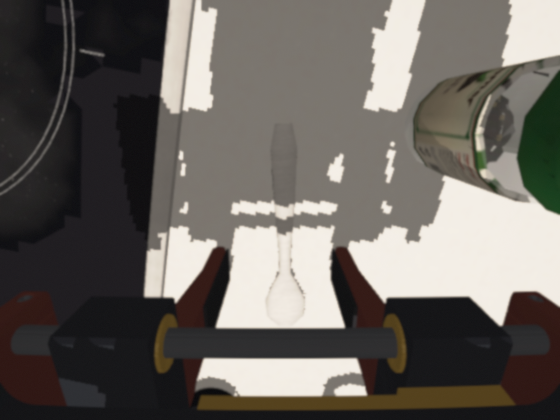

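move_arm([
  {"xyz": [0, 0, 0.4], "dr": [0, 0, 0], "hand": 6},
  {"xyz": [0, 0, 0], "dr": [0, 0, 0], "hand": 6},
  {"xyz": [0, 0, 0], "dr": [0, 0, 0], "hand": 6},
])

```text
time_s: 25.35
ee_pos: [0.6254, -0.252, 0.0145]
tcp_rot: [[-0.979, -0.205, 0.001], [-0.205, 0.979, -0.0], [-0.0, -0.0, -1.0]]
force: [0.6, -1.1, 2.1]
width: 0.06
```

move_arm([
  {"xyz": [0, 0, 0], "dr": [0, 0, 0], "hand": 2.3},
  {"xyz": [0, 0, 0], "dr": [0, 0, 0], "hand": 2.3},
  {"xyz": [0, 0, 0], "dr": [0, 0, 0], "hand": 2.3},
  {"xyz": [0, 0, 0], "dr": [0, 0, 0], "hand": 2.3},
  {"xyz": [0, 0, 0], "dr": [0, 0, 0], "hand": 2.3},
  {"xyz": [0, 0, 0], "dr": [0, 0, 0], "hand": 2.3},
  {"xyz": [0, 0, 0], "dr": [0, 0, 0], "hand": 2.3},
], force=20)

```text
time_s: 26.22
ee_pos: [0.6254, -0.2518, 0.0145]
tcp_rot: [[-0.979, -0.205, 0.0], [-0.205, 0.979, -0.0], [-0.0, -0.0, -1.0]]
force: [-0.4, -0.5, 5.9]
width: 0.0232
```

```bash
python3 look.py w15;python3 -c "
from h import *
p,d=cams.snapshot('side');cv2.imwrite('pics/s15.png',cv2.resize(p[200:330,220:400,::-1],None,fx=4,fy=4))"
```

```text
26.225 [ 0.6254 -0.2518  0.0145] yaw -2.935305717889539 tilt [ 0.0004 -0.0001] w 0.023152772122033857 F [-0.3748 -0.5267  5.8763] [ 0.6968  0.8135 -0.5943  1.6062  0.5492  0.894   1.6734]
```

View pics/w15.png

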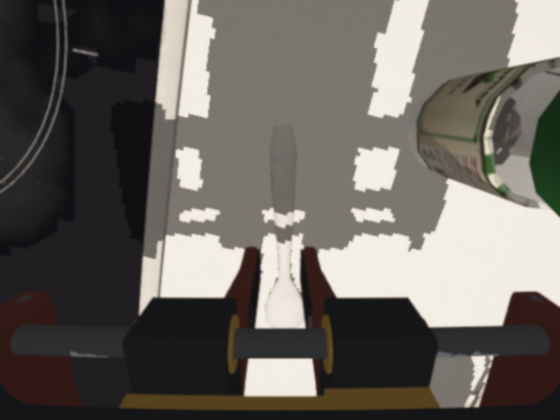

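View pics/s15.png

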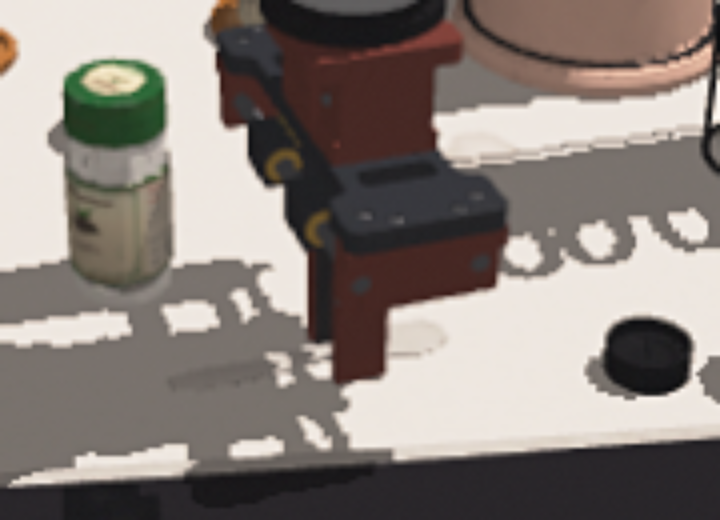

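move_arm([
  {"xyz": [0, 0, 0], "dr": [0, 0, 0], "hand": 0.5},
  {"xyz": [0, 0, 0], "dr": [0, 0, 0], "hand": 0.5},
  {"xyz": [0, 0, 0], "dr": [0, 0, 0], "hand": 0.5},
  {"xyz": [0, 0, 0], "dr": [0, 0, 0], "hand": 0.5},
])

```text
time_s: 26.82
ee_pos: [0.6254, -0.2517, 0.0145]
tcp_rot: [[-0.979, -0.205, 0.0], [-0.205, 0.979, -0.0], [-0.0, -0.0, -1.0]]
force: [0.7, 0.7, 5.2]
width: 0.0154
```

```bash
python3 look.py w16
```

```text
26.825 [ 0.6254 -0.2517  0.0145] yaw -2.9353015066387163 tilt [ 0.0003 -0.    ] w 0.015362448335348066 F [0.7023 0.6969 5.2268] [ 0.6968  0.8135 -0.5943  1.6062  0.5491  0.894   1.6734]
```

View pics/w16.png

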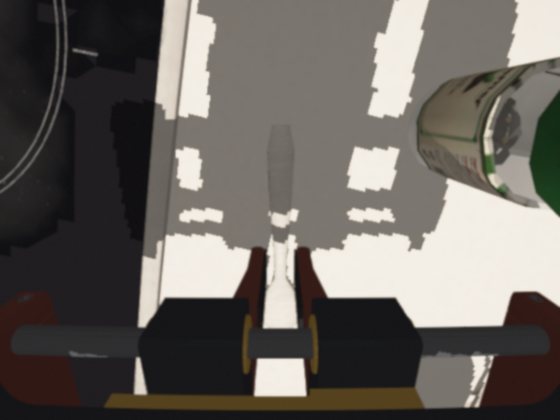

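move_arm([
  {"xyz": [0, 0, 0], "dr": [0, 0, 0], "hand": 0.5},
  {"xyz": [0, 0, 0], "dr": [0, 0, 0], "hand": 0.5},
  {"xyz": [0, 0, 0], "dr": [0, 0, 0], "hand": 0.5},
  {"xyz": [0, 0, -1], "dr": [0, 0, 0], "hand": 0.5},
  {"xyz": [0, 0, -2], "dr": [0, 0, 0], "hand": 0.5},
  {"xyz": [0, 0, 0], "dr": [0, 0, 0], "hand": 0.5},
  {"xyz": [0, 0, 0], "dr": [0, 0, 0], "hand": 0.5},
])

```text
time_s: 27.75
ee_pos: [0.6251, -0.252, 0.0445]
tcp_rot: [[-0.979, -0.205, 0.0], [-0.205, 0.979, -0.0], [-0.0, -0.0, -1.0]]
force: [0.0, 0.2, -0.5]
width: 0.0159
```

```bash
python3 look.py w17;python3 -c "
from h import *
p,d=cams.snapshot('side');cv2.imwrite('pics/s17.png',cv2.resize(p[200:330,220:400,::-1],None,fx=4,fy=4))"
```

```text
27.75 [ 0.6251 -0.252   0.0445] yaw -2.9355552682019086 tilt [ 0.0002 -0.0004] w 0.01589959412357405 F [ 0.0016  0.1689 -0.4843] [ 0.709   0.7774 -0.6138  1.5945  0.5246  0.9393  1.6914]
```

View pics/w17.png

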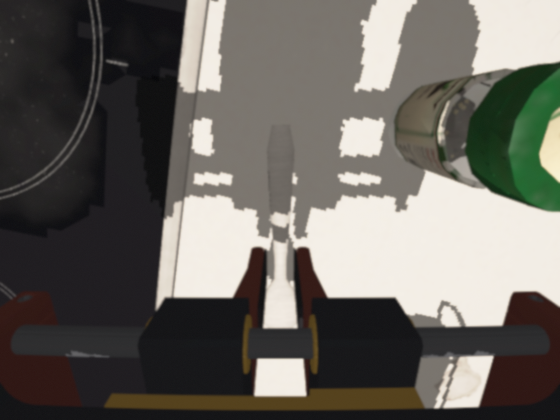

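View pics/s17.png

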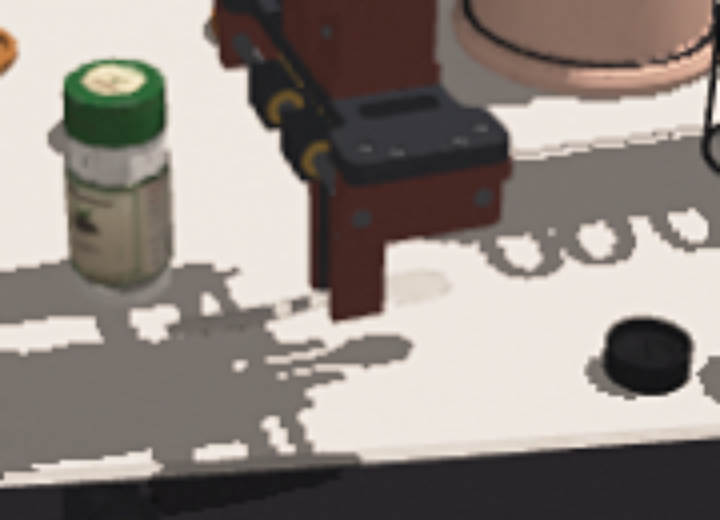

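move_arm([
  {"xyz": [0, 0, -4], "dr": [0, 0, 0], "hand": 0.5},
  {"xyz": [0, 0, -5], "dr": [0, 0, 0], "hand": 0.5},
  {"xyz": [0, 0, -2], "dr": [0, 0, 0.09], "hand": 0.5},
  {"xyz": [0, 0, 0], "dr": [0, 0, 0.09], "hand": 0.5},
  {"xyz": [0, 0, 0], "dr": [0, 0, 0.09], "hand": 0.5},
  {"xyz": [0.7, 2.9, 0], "dr": [0, 0, 0], "hand": 0.5},
  {"xyz": [1.45, 5.78, 0], "dr": [0, 0, 0], "hand": 0.5},
  {"xyz": [1.45, 5.78, 0], "dr": [0, 0, 0], "hand": 0.5},
  {"xyz": [1.45, 5.78, 0], "dr": [0, 0, 0], "hand": 0.5},
  {"xyz": [1.45, 5.78, 0], "dr": [0, 0, 0], "hand": 0.5},
  {"xyz": [1.45, 5.78, 0], "dr": [0, 0, 0], "hand": 0.5},
  {"xyz": [0.75, 2.9, 0], "dr": [0, 0, 0], "hand": 0.5},
  {"xyz": [-2.1, 4, 0], "dr": [0, 0, 0], "hand": 0.5},
  {"xyz": [-2.1, 4, 0], "dr": [0, 0, 0], "hand": 0.5},
  {"xyz": [-2, 4, 0], "dr": [0, 0, 0], "hand": 0.5},
  {"xyz": [-2, 4.15, 0], "dr": [0, 0, 0], "hand": 0.5},
  {"xyz": [0, 0, 0], "dr": [0, 0, 0], "hand": 0.5},
  {"xyz": [0, 0, 0], "dr": [0, 0, 0], "hand": 0.5},
])

```text
time_s: 30.1
ee_pos: [0.6521, 0.2556, 0.1534]
tcp_rot: [[-0.998, 0.063, -0.001], [0.063, 0.998, -0.001], [0.001, -0.001, -1.0]]
force: [0.5, 0.7, -0.6]
width: 0.0159
```

```bash
python3 look.py w18;python3 -c "
from h import *
p,d=cams.snapshot('side');cv2.imwrite('pics/s18.png',p[:,:,::-1])
p,d=cams.snapshot('top');cv2.imwrite('pics/t18.png',p[:,:,::-1])"
```

```text
30.1 [0.6521 0.2556 0.1534] yaw 3.0781417711043013 tilt [-0.0014 -0.0011] w 0.015874321749900104 F [ 0.5475  0.7469 -0.616 ] [-0.0455  0.6993 -0.6467  1.4435  0.4396  1.1475  0.7464]
```

View pics/w18.png

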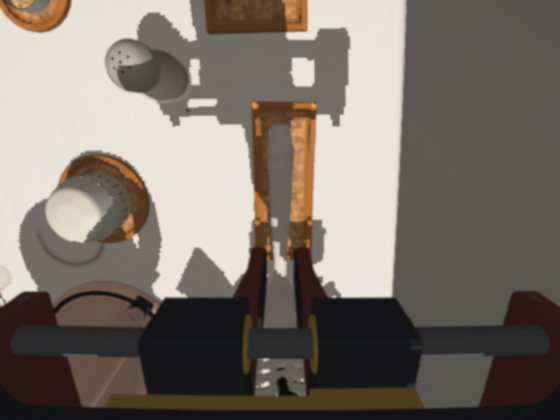

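View pics/s18.png

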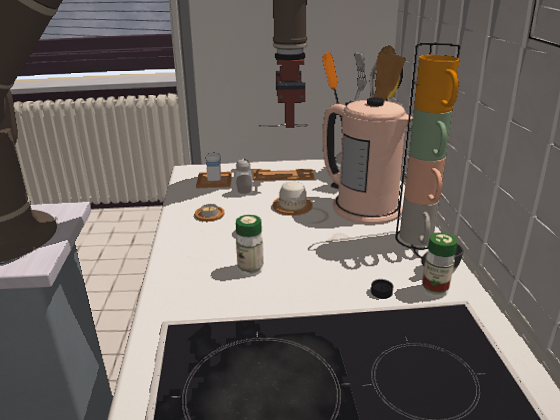

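```bash
python3 - <<'E'
from look import *
c,d,im=load('w18');hsv=cv2.cvtColor(im,cv2.COLOR_BGR2HSV)
print('handle end',plane(c,[(280.5,124)],.142))
m=((hsv[:,:,0]<20)&(hsv[:,:,1]>110)).astype(np.uint8)
L=[];R=[]
for y in range(112,136,2):
    x=np.where(m[y,235:335])[0]+235; L.append((x[0],y));R.append((x[-1],y))
T=[(x,np.where(m[90:125,x])[0][0]+90) for x in range(258,312,2)]
for n,k in dict(L=L,R=R,T=T).items():
    W=plane(c,k,.008)[:,:2]*1000; vx,vy,x0,y0=cv2.fitLine(W.astype(np.float32),cv2.DIST_HUBER,0,.01,.01).ravel(); print(n,np.degrees(np.arctan2(vy,vx)),x0,y0)
E
```

```text
handle end [[0.5739 0.2604 0.142 ]]
L -5.0572314 573.5219 234.79703
R -1.8351972 579.9797 291.31613
T 86.37326 558.19995 266.78937
```

move_arm([
  {"xyz": [0.05, 0.15, 5], "dr": [0, 0, 0], "hand": 0.5},
  {"xyz": [0, 0, 4], "dr": [0, 0, 0], "hand": 0.5},
  {"xyz": [0, 0, 2], "dr": [0, 0, 0], "hand": 0.5},
  {"xyz": [0, 0, 1], "dr": [0, 0, 0], "hand": 0.5},
  {"xyz": [0, 0, 0.7], "dr": [0, 0, 0], "hand": 0.5},
  {"xyz": [0, 0, 0], "dr": [0, 0, 0], "hand": 0.5},
  {"xyz": [0, 0, 0], "dr": [0, 0, 0], "hand": 0.5},
])

```text
time_s: 31.12
ee_pos: [0.6528, 0.2579, 0.0284]
tcp_rot: [[-0.998, 0.064, 0.001], [0.064, 0.998, 0.001], [-0.001, 0.001, -1.0]]
force: [-0.6, 0.1, -0.7]
width: 0.0156
```

```bash
python3 look.py w19
```

```text
31.125 [0.6528 0.2579 0.0284] yaw 3.0777876382490086 tilt [0.0015 0.0006] w 0.01559579112693913 F [-0.5672  0.1413 -0.7196] [-0.0793  0.8292 -0.5869  1.5241  0.5268  0.9485  0.6793]
```

View pics/w19.png

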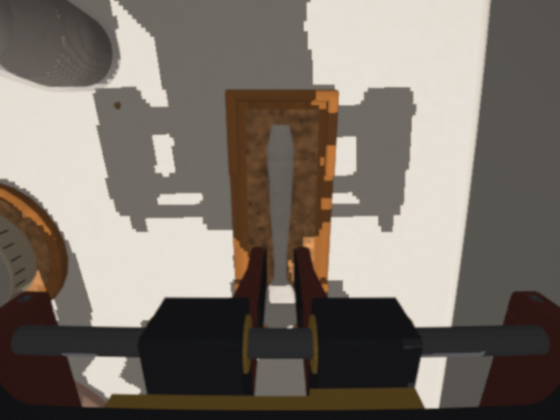

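move_arm([
  {"xyz": [0, 0.05, 0.5], "dr": [0, 0, 0], "hand": 0.5},
  {"xyz": [0, 0, 0.3], "dr": [0, 0, 0], "hand": 0.5},
  {"xyz": [0, 0, 0], "dr": [0, 0, 0], "hand": 0.5},
  {"xyz": [0, 0, 0], "dr": [0, 0, 0], "hand": 0.5},
])

```text
time_s: 31.68
ee_pos: [0.6522, 0.2581, 0.0193]
tcp_rot: [[-0.998, 0.064, -0.0], [0.064, 0.998, -0.0], [0.0, -0.0, -1.0]]
force: [0.5, -0.0, -0.4]
width: 0.0159
```

Release and rise.

move_arm([
  {"xyz": [0, 0, 0], "dr": [0, 0, 0], "hand": 2.2},
  {"xyz": [0, 0, 0], "dr": [0, 0, 0], "hand": 3.4},
  {"xyz": [0, 0, 0], "dr": [0, 0, 0], "hand": 3.4},
  {"xyz": [0, 0, 0], "dr": [0, 0, 0], "hand": 3.4},
  {"xyz": [0, 0, 0], "dr": [0, 0, 0], "hand": 3.4},
  {"xyz": [0, 0, -2], "dr": [0, 0, 0], "hand": 3.4},
  {"xyz": [0, 0, -4], "dr": [0, 0, 0], "hand": 3.4},
  {"xyz": [0, 0, -5], "dr": [0, 0, 0], "hand": 3.4},
  {"xyz": [0, 0, -3], "dr": [0, 0, 0], "hand": 3.4},
  {"xyz": [4, -3, 0], "dr": [0, 0, 0], "hand": 3.4},
  {"xyz": [4, -4, 0], "dr": [0, 0, 0], "hand": 3.4},
  {"xyz": [0, 0, 0], "dr": [0, 0, 0], "hand": 3.4},
  {"xyz": [0, 0, 0], "dr": [0, 0, 0], "hand": 3.4},
])

```text
time_s: 33.3
ee_pos: [0.569, 0.1936, 0.161]
tcp_rot: [[-0.998, 0.064, 0.003], [0.064, 0.998, 0.001], [-0.003, 0.001, -1.0]]
force: [0.6, 0.5, -0.2]
width: 0.0338
```

```bash
python3 look.py w20;python3 -c "
from h import *
p,d=cams.snapshot('side');cv2.imwrite('pics/s20.png',cv2.resize(p[140:280,140:340,::-1],None,fx=4,fy=4))"
```

```text
33.3 [0.569  0.1936 0.161 ] yaw 3.0773319037151405 tilt [0.0027 0.0008] w 0.033806285551739805 F [ 0.5583  0.493  -0.1553] [ 0.0899  0.5397 -0.696   1.707   0.3938  1.0364  0.767 ]
```

View pics/w20.png

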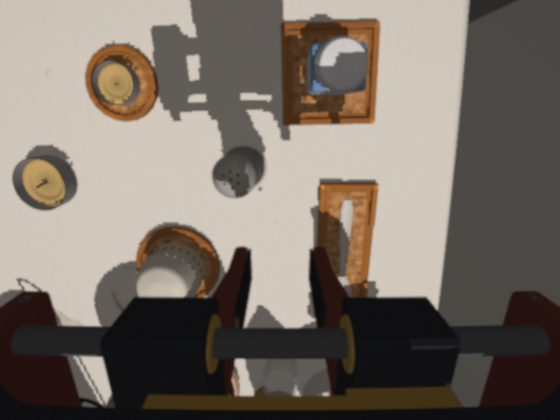

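View pics/s20.png

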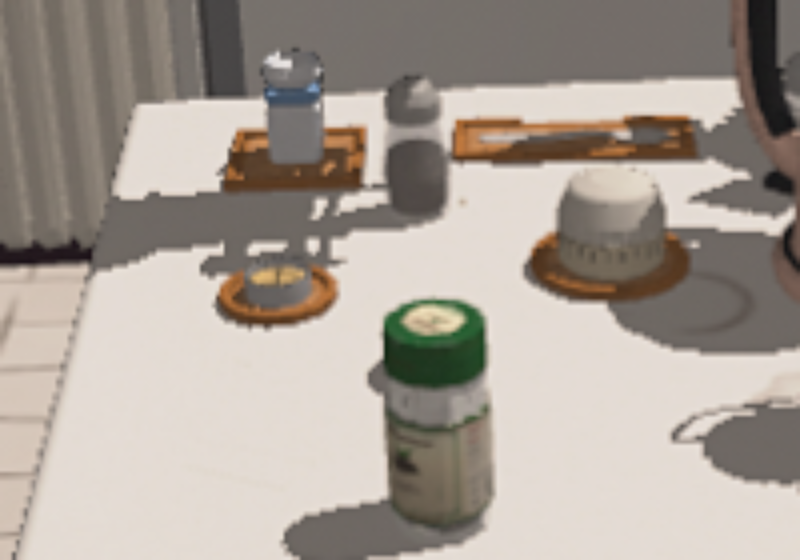

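move_arm([
  {"xyz": [2, -3, -4], "dr": [0, 0, 0], "hand": 3.4},
  {"xyz": [1.3, -5.5, 0], "dr": [0, 0, 0], "hand": 3.4},
  {"xyz": [1.3, -5.5, 0], "dr": [0, 0, 0], "hand": 3.4},
  {"xyz": [1.3, -5.5, 0], "dr": [0, 0, 0], "hand": 3.4},
  {"xyz": [1.3, -5.5, 0], "dr": [0, 0, 0], "hand": 3.4},
  {"xyz": [1.3, -5.5, 0], "dr": [0, 0, 0], "hand": 3.4},
  {"xyz": [1.3, -5.5, 0], "dr": [0, 0, 0], "hand": 3.4},
  {"xyz": [1.3, -5.5, 0], "dr": [0, 0, 0], "hand": 3.4},
  {"xyz": [1.3, -5.5, 0], "dr": [0, 0, 0], "hand": 3.4},
  {"xyz": [1.3, -5.5, 0], "dr": [0, 0, 0], "hand": 3.4},
  {"xyz": [0, 0, 0], "dr": [0, 0, 0], "hand": 3.4},
  {"xyz": [0, 0, 0], "dr": [0, 0, 0], "hand": 3.4},
])

```text
time_s: 34.9
ee_pos: [0.399, -0.3211, 0.1993]
tcp_rot: [[-0.998, 0.063, 0.001], [0.063, 0.998, 0.001], [-0.001, 0.001, -1.0]]
force: [0.6, 0.3, -0.2]
width: 0.0342
```

```bash
python3 - <<'E'
from h import *
p,d=cams.snapshot('top');im=p[:,:,::-1].copy();cv2.imwrite('pics/tend.png',cv2.resize(im[130:290,140:400],None,fx=3,fy=3,interpolation=cv2.INTER_CUBIC))
ct=cam('top');v,u=np.mgrid[:420,:560];P=dep(ct,np.c_[u.ravel(),v.ravel()],d.ravel()).reshape(420,560,3)
z=P[:,:,2].copy();z[d==0]=0;z=cv2.medianBlur(z.astype(np.float32),3)
for n,(x,y,th) in dict(timer=(249,168,.035),tub=(175,247,.06),tea=(260,254,.0125),spice=(367,214,.09),salt=(209,218,.075)).items():
    m=(z>th).astype(np.uint8);nn,l,s,c=cv2.connectedComponentsWithStats(m,connectivity=4);i=l[y,x]
    if i==0: print(n,'none',z[y-3:y+4,x-3:x+4]);continue
    k=np.argwhere(l==i)[:,::-1];zt=np.percentile(z[l==i],90);W=plane(ct,k,np.median(z[l==i]))[:,:2]*1000;print(n,len(k),'ztop',zt,'c',(W.min(0)+W.max(0))/2,np.ptp(W,axis=0))
E
```

```text
timer 578 ztop 0.05694202 c [636.1896  70.1978] [59.1743 58.5919]
tub 256 ztop 0.074277185 c [453.6507 241.6871] [37.0166 35.1794]
tea none [[0.013  0.013  0.013  0.0102 0.0103 0.0103 0.0103]
 [0.013  0.0115 0.0095 0.0095 0.0102 0.0103 0.0099]
 [0.0129 0.0115 0.0095 0.0102 0.0103 0.0117 0.0103]
 [0.0128 0.0115 0.0109 0.0115 0.0117 0.0117 0.0116]
 [0.011  0.0109 0.0109 0.011  0.011  0.0117 0.0117]
 [0.011  0.0109 0.0109 0.0109 0.0109 0.0101 0.0127]
 [0.0115 0.0108 0.0109 0.0109 0.0109 0.0102 0.0104]]
spice 390 ztop 0.106348045 c [ 529.482  -183.3328] [44.3446 46.3382]
salt 193 ztop 0.087829866 c [527.5314 156.9594] [32.6666 32.6467]
```

View pics/tend.png

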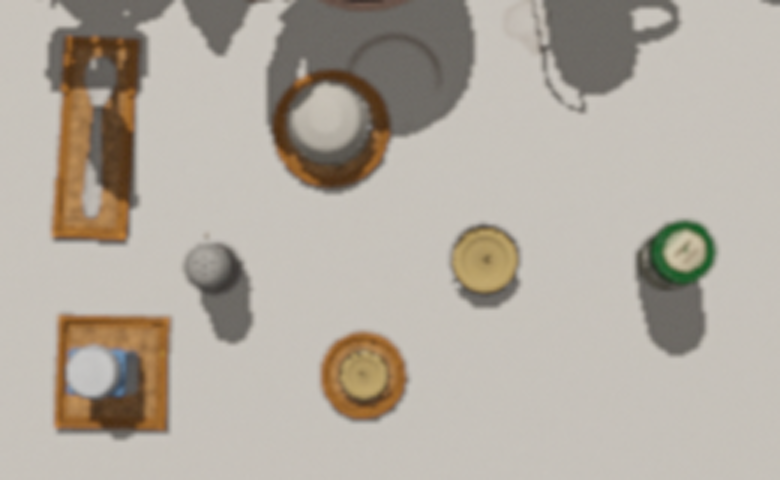

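```bash
python3 -c "
from h import *
print(arm.close_job())"
```

```text
the job is handed in; nothing more can be done
None
```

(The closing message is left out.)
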